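# Set up the shape press in a lettering workshop

## Robot

A 7-joint arm with a two-finger parallel gripper is mounted at the origin on the work surface. World frame = base frame: x ahead of the robot, y to its left, z up, the work surface at z = 0. Lengths are in m, angles in rad, forces in N, time in s.
With the tool pointing down it reaches from about 0.4 to 0.85 m from the base axis. Payload 4.5 kg.
Tool frame: the origin (TCP) lies midway between the tips of the shut fingers; the grasp point (between the pads) lies 19 mm behind it (robot.pinch_z is the distance from the TCP to the grasp point, in m); z points along the fingers, y is the line along which they close (so a half turn about z gives the same grasp; the last joint's range is limited). The gripper opens to 88 mm and grips with 3 to 60 N. Pads are 18 mm wide; open, the fingers measure 123 mm over their backs; the gripper's body (75 mm by 187 mm) begins 45 mm behind the grasp point.
Start: joints at [1.169, 0.689, -0.195, 1.565, 0.157, 0.902, -0.215], TCP at [0.264, -0.567, 0.239] pointing down, gripper open.
Joint ranges: [-3.01, 3.01], [-0.46, 2.08], [-1.47, 1.51], [0.13, 2.56], [-1, 4.14], [0.04, 2.09], [-2.66, 2.66]. Speed limits (rad/s): [2.57, 2.57, 3.14, 3.14, 3.14, 3.14, 3.14].

## Interface

Orientations are given as a rotation vector (axis times angle).
In Python, from workcell import robot, optics gives the robot as it stands.
- The arm moves only by the tool arm_command, never from a script. Its arguments are lists of equal length, an entry for each row: "travel": the shift along the tool's x, y, z in units of 25 mm (1.0 is 25 mm), a list of three; "rot": the turn, a rotation vector about the tool's x, y, z in units of 6 degrees (1.0 is 6 degrees), a list of three. A call has 1 to 8 rows; each row shifts and turns the commanded pose from where the row before left it, along the tool's axes as they then stand; what a row does not reach is not made up. A row lasts 1/12 s, in which the tool goes at most 41.7 mm and 7.16 degrees, less where a joint would pass 70% of its speed; a pose out of reach is approached as far as the arm can. A call is refused whole if a number of a shift passes 1 or a number of a turn 1, either way. A call with a gripper value outside its range is refused whole. "fingers" is the finger opening in mm, from 0 to 88.1, set as the call begins (left out, the last holds). The fingers move at their own pace and stop on an object; "grip_force" is the grip in N (left out, the last holds). Time passes only in rows, so rows that do not move let the fingers close. It gives the time, the measured TCP pose, the force, the opening and the grip force at its end, in the units of the state.
- robot.sense(): the state, without advancing time (a new reading comes with each control period).
- optics.capture(name): name is "scene" or "top" or "wrist"; returns a dict with "img" (480x640x3 uint8, blue, green, red), "depth" (480x640 float32, m along the optical axis (not along the pixel's ray), 0 where there is no reading), "fx", "fy", "cx", "cy" (pixels), "cam_to_world" (4x4, takes a point from camera to world coordinates). Camera axes: x right, y down, z forward; pixel columns grow to the right and rows downward; lengths in m; the calibration is good to about 2 mm. A picture is of the moment at which its call begins.
- robot.sign_off(): hands the job in; it is judged then, once.
Trained networks look in a picture, given as the dict that the camera call returned (one of the last four; its "shot" number tells which), for a name from the list of things; names that differ only in an ending like _2 or _b are one class to them, and where a whole thing is asked for, a point or a joint stands for the part that bears it (a point fixed in the world has none). Each returns a list of dicts, best first, with "confidence" (0 to 1); they miss things now and then, are a little off and sometimes report something else, mostly with a low value. They report only what shows in the picture. A call takes as long as a camera call.
- optics.boxes_of(label, picture): "xyz" ([x, y, z] in m, in world coordinates, good to about 4 mm: the middle of the surface that is visible of it).
- optics.mark_of(label, picture): "xyz" ([x, y, z] in m, in world coordinates, good to about 4 mm: a listed point, or the origin of a listed thing).
The state is a dict: "time": time; "joints": joint angles; "qd": joint speeds; "effort": joint torques, N m; "tool_pos": TCP position; "eef_rot": TCP orientation; "contact_force": force on the tool from outside, world axes, zero at the start; "wrist_torque": the same for the moment, N m; "gripper_width": finger opening in m; "grip_force": force on a finger pad.
Only numpy, scipy, OpenCV 4.12 (cv2) and the standard library are available. Lean on these libraries where they do the work, as an engineer would, in place of code of your own. Each camera call takes 0.05 s, during which the arm holds its last target. There are 200 camera calls.

## Task

Get the shape press ready: turn both orange quarter-turn fasteners clockwise to unlocked, then swing the cover right open so that it stays open. Then lay every coloured shape die that is on the table flat, shape side up, in the well of the press bed, and after that lower the top plate, kept level, onto the two guide pins until it rests fully down. The card drawer at the side must also be pushed home until it seats, and the two cups near the robot, the spool, glue stick and jar around the press left where they stand.

Things in the scene. Friction and masses are not known exactly. Their poses are not given: they have to be found in the camera images.
- press: Fixed tabletop press, can stand turned up to 0.2 rad. Origin: centre of the box's footprint on the table; x to the hinge side (away from the robot), y to its left, z up. Green base 200 mm (x, -100 to 100) by 300 mm (y, -180 to 120), 50 mm high. On it an open-topped white box 170 x 240 mm outside, walls 6 mm, z 50 to 100 mm, under the cover. Base shoulder y -180 to -120 bare but for a 12 mm knob.
- bed (a point): Centre of the bed, the box's floor, 50 mm above the table; axes as the press. A yellow curb 5 mm high frames the well: clear inside 96 mm (x) by 136 mm (y), centred here. Four dies fit side by side along y at 32 mm pitch, each with its 40 mm side along x. Keep fingertips above the curb near it.
- pin_left (a point): Tip of the left steel guide pin, fixed in the bed at bed x 0, y +90 mm, 46 mm above the bed. The pin is 12 mm thick, its last 6 mm tapered to 6 mm; below, up to 27 mm above the bed, it has a shoulder of 24 mm diameter. The plate rests on both shoulders, 2 mm above the dies.
- pin_right (a point): Tip of the right guide pin, the same, at bed x 0, y -90 mm.
- fastener_left (a joint): Quarter-turn fastener at the cover's left (+y) front corner. rad: 0 = locked (orange wing along the press's x, white mark at the red dot, near side), 1.571 = unlocked, at its stop (mark at the green dot, wing along the press's y). Grows when turned clockwise seen from above. Stays where left; 0.06 N m. Its tongue holds the cover shut until past about 1.3 rad. May begin above 0.
- fastener_right (a joint): The same fastener at the right (-y) front corner; it also turns clockwise from above to unlock, 0 to 1.571 rad.
- fastener_left_grip (a point): On the left fastener's axis, at gripping height, 24 mm above the cover's top face. The wing is 36 mm long, 12 mm thick, 28 mm tall (its top 8 mm above this point, its foot 20 mm below it, on a 30 mm disc).
- fastener_right_grip (a point): The same point of the right fastener.
- cover (a joint): Cover angle in rad: 0 closed, 1.75 fully open at its stop (past upright). It is a panel 170 (x) x 240 (y) x 8 mm, hinged on the box's far (+x) upper edge; its front edge swings up and away. About 0.3 kg; a stiff hinge (0.45 N m) holds it at any angle. Counts as open above 1.4. The fastener tongues hang 14 mm below it; their keeper lips jut 10 mm in from the front wall.
- cover_bar (a point): Middle of the cover's black handle bar, a round bar 12 mm thick and 100 mm long along the press's y, parallel to the hinge, 38 mm out in front of the cover's front edge (clear gap 34 mm), held at its ends; 104 mm above the table when shut. Can be pinched from above across its thickness at every cover angle, and turns in the grip as the cover swings.
- cover_hinge (a point): On the cover's hinge line (along the press's y), 100 mm above the table. The bar's centre is 210 mm from it (4 mm above it when shut).
- drawer (a joint): Card drawer, m it stands open: 0 = home, up to 0.09. It slides out of the base's right side, to the press's -y, and is pushed home towards +y. Sliding friction about 1.2 N; over the last 15 mm it passes a light spring catch (a few N more) that then holds it at 0.
- drawer_front (a point): Centre of the outer face of the drawer's white front panel, 26 mm above the table. The panel is 150 mm (press's x) wide, 12 mm thick, from 5 to 47 mm above the table; its dark pull lip, 90 mm wide, stands 11 mm out from this face at 40 to 46 mm above the table. When home the front is at press y -192 mm.
- top_plate: Loose aluminium top plate 100 mm (x) x 210 mm (y) x 10 mm, with two through holes of 15 mm at its x 0, y +90 and -90 mm, and in the middle a black grip block 16 mm (x) x 60 mm (y), from 10 to 42 mm above the underside. About 0.55 kg, balanced. Origin: centre of its underside; z up. Either way round fits. It starts on the table, left.
- die_red: Loose red plastic shape die, block 40 mm (its x) x 26 mm (its y) x 20 mm with a steel disc 16 mm wide standing 5 mm proud in the middle of its top (25 mm overall), about 0.06 kg. It may be absent. Origin: centre of its underside; z up. Grip it by the block's 26 or 40 mm sides, which begin at its underside.
- die_blue: Loose blue plastic shape die, block 40 mm (its x) x 26 mm (its y) x 20 mm with a steel bar 30 x 6 mm standing 5 mm proud in the middle of its top (25 mm overall), about 0.06 kg. It may be absent. Origin: centre of its underside; z up. Grip it by the block's 26 or 40 mm sides, which begin at its underside.
- die_yellow: Loose yellow plastic shape die, block 40 mm (its x) x 26 mm (its y) x 20 mm with a steel cross 24 x 18 mm standing 5 mm proud in the middle of its top (25 mm overall), about 0.06 kg. It may be absent. Origin: centre of its underside; z up. Grip it by the block's 26 or 40 mm sides, which begin at its underside.
- die_green: Loose green plastic shape die, block 40 mm (its x) x 26 mm (its y) x 20 mm with a steel diamond 17 mm across standing 5 mm proud in the middle of its top (25 mm overall), about 0.06 kg. It may be absent. Origin: centre of its underside; z up. Grip it by the block's 26 or 40 mm sides, which begin at its underside.
- cup_near: Bystander: brown paper cup, 68 mm wide, 80 mm tall, on the left near the robot. Origin: centre of its underside.
- cup_right: Bystander: the same cup, on the right near the robot.
- ribbon_spool: Bystander: pink ribbon spool, 64 mm wide, 60 mm tall. Origin: centre of its underside.
- glue_stick: Bystander: standing orange glue stick, 32 mm wide, 95 mm tall. Origin: centre of its underside.
- bead_jar: Bystander: amber jar, 44 mm wide, 90 mm tall. Origin: centre of its underside.

How it is judged:
By the outcome, as a careful person would: the job done as asked, in the order asked, and still so for the second after the job is handed in, with the robot touching nothing.
Of die_red, die_blue, die_yellow, die_green only 2 to 4 are there at a start; the rules pass over those that are not, and their reading is None.
At some moment in a run one of die_red, die_blue, die_yellow, die_green may be knocked a few centimetres aside while the robot is not near it.
Once in a run the grip may slacken for a moment while it holds something.
It also fails if it takes over 210 s, if anything falls off the work surface, if the arm or the gripper's body presses on something with over 40 N, if the wrist force passes 120 N, or if a joint passes its speed limit or range.

## Working session

There is one attempt and no reset: what is moved stays moved. The work goes in short steps, Python scripts to look and compute and a tool call to move; the robot and the scene stay as the last step left them, time stands still between calls to the robot, and variables do not carry over. Pictures are saved under pics/ and viewed, at most 14 in all, crops included, and the job is handed in when it is done.

Besides the shell and the picture viewer there is one more tool, called after ">>>" by a JSON object that holds its "method" and its "body". arm_command: Moves the arm, as the interface text tells. Its arguments: {"type":"object","properties":{"travel":{"type":"array","items":{"type":"array","items":{"type":"number"}}},"rot":{"type":"array","items":{"type":"array","items":{"type":"number"}}},"fingers":{"type":"number"},"grip_force":{"type":"number"}},"required":["travel","rot"]}

```bash
ls; mkdir -p pics; cat > h.py <<'E'
import numpy as np, cv2
from scipy.spatial.transform import Rotation as R
from workcell import robot, optics
def world(c,u,v,d=None):
    d=c['depth'][int(v),int(u)] if d is None else d
    p=np.array([(u-c['cx'])/c['fx']*d,(v-c['cy'])/c['fy']*d,d,1]); return (c['cam_to_world']@p)[:3]
def cloud(c):
    v,u=np.mgrid[0:480,0:640]; d=c['depth']
    P=np.stack([(u-c['cx'])/c['fx']*d,(v-c['cy'])/c['fy']*d,d,np.ones_like(d)],-1)
    return P@c['cam_to_world'].T[:,:3]
def st():
    s=robot.sense(); print('t',round(s['time'],2),'pos',np.round(s['tool_pos'],4),'R',np.round(R.from_rotvec(s['eef_rot']).as_matrix(),3).tolist(),'w',round(s['gripper_width'],4),'F',np.round(s['contact_force'],1),'q',np.round(s['joints'],2)); return s
E
python3 - <<'E'
from h import *
st()
for n in ('top','scene'):
    c=optics.capture(n); cv2.imwrite(f'pics/{n}0.png',c['img']); np.savez(n+'0.npz',**{k:v for k,v in c.items()})
    print(n,c['fx'],np.round(c['cam_to_world'],3).tolist())
    for l in ['press','bed','pin_left','pin_right','fastener_left_grip','fastener_right_grip','cover_bar','cover_hinge','drawer_front','top_plate','die_red','die_blue','die_yellow','die_green','cup_near','cup_right','ribbon_spool','glue_stick','bead_jar']:
        print(l,[(np.round(d['xyz'],3).tolist(),round(d['confidence'],2)) for d in optics.mark_of(l,c)[:2]])
E
```

```text
pics
t 0.0 pos [ 0.2635 -0.566   0.2379] R [[0.907, 0.422, -0.001], [0.422, -0.907, 0.002], [-0.0, -0.002, -1.0]] w 0.0881 F [-0.3 -0.2  0.2] q [ 1.17  0.69 -0.19  1.57  0.16  0.9  -0.22]
top 596.925728754261 [[0.022, -0.981, 0.192, 0.165], [-1.0, -0.018, 0.022, -0.038], [-0.018, -0.193, -0.981, 1.637], [0.0, 0.0, 0.0, 1.0]]
press [([0.566, 0.06, -0.0], 0.9)]
bed []
pin_left [([0.582, 0.15, 0.092], 0.74)]
pin_right [([0.547, -0.028, 0.099], 0.98)]
fastener_left_grip [([0.52, 0.147, 0.132], 0.57)]
fastener_right_grip [([0.492, -0.009, 0.127], 0.67)]
cover_bar [([0.443, 0.085, 0.104], 0.84)]
cover_hinge [([0.645, 0.037, 0.095], 0.92)]
drawer_front [([0.522, -0.192, 0.022], 0.58)]
top_plate [([0.484, 0.399, -0.004], 0.94)]
die_red [([0.434, -0.314, 0.001], 0.58)]
die_blue [([0.535, -0.338, 0.001], 0.43), ([0.328, -0.274, -0.001], 0.2)]
die_yellow [([0.457, -0.403, 0.001], 0.46)]
die_green [([0.493, -0.01, 0.132], 0.67)]
cup_near [([0.296, 0.223, -0.0], 0.88), ([0.435, -0.313, -0.001], 0.67)]
cup_right [([0.33, -0.273, 0.003], 0.91)]
ribbon_spool [([0.659, -0.379, -0.001], 0.64)]
glue_st
[... 485 characters left out ...]
, -0.005, 0.129], 0.45)]
cover_bar [([0.443, 0.084, 0.102], 0.95), ([0.374, -0.416, -0.0], 0.74)]
cover_hinge [([0.649, 0.042, 0.102], 0.64)]
drawer_front [([0.521, -0.19, 0.022], 0.86), ([0.487, -0.005, 0.13], 0.66)]
top_plate [([0.483, 0.399, -0.001], 0.76)]
die_red [([0.431, -0.316, 0.001], 0.63)]
die_blue [([0.569, 0.061, 0.003], 0.59), ([0.54, -0.338, 0.0], 0.56)]
die_yellow [([0.457, -0.407, 0.0], 0.71)]
die_green []
cup_near [([0.297, 0.224, 0.002], 0.91)]
cup_right [([0.332, -0.274, 0.001], 0.68)]
ribbon_spool [([0.659, -0.377, 0.001], 0.7)]
glue_stick [([0.373, -0.415, 0.0], 0.97), ([0.653, 0.044, 0.102], 0.4)]
bead_jar [([0.667, 0.382, -0.002], 0.64), ([0.299, 0.223, 0.003], 0.15)]
```

View pics/top0.png

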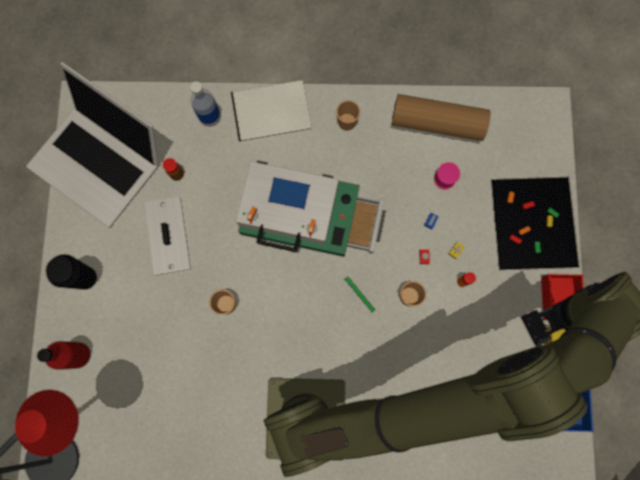

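View pics/scene0.png

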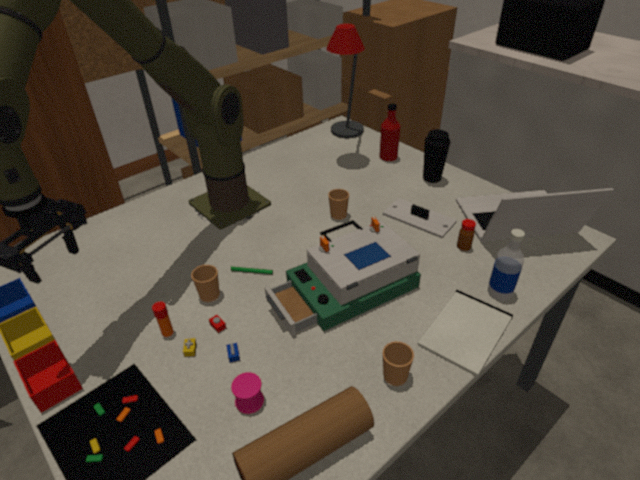

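>>> {"method": "arm_command", "body": {"travel": [[0,0,0],[0,0,0],[0,0,0],[0,0,0],[0,0,0],[0,0,0],[0,0,0],[0,0,0]], "rot": [[0,0,-1],[0,0,-1],[0,0,-1],[0,0,-1],[0,0,-1],[0,0,-1],[0,0,-1],[0,0,-1]], "fingers": 88}}

```text
time: 2.67
tool_pos: [0.2638, -0.5666, 0.2388]
eef_rot: [2.521, 1.874, -0.0]
contact_force: [-1.0, 0.2, -0.1]
gripper_width: 0.0879
grip_force: 0.0
```

>>> {"method": "arm_command", "body": {"travel": [[0,0,0],[1,0.5,-0.4],[1,0.5,-0.4],[1,0.5,-0.4],[1,0.5,-0.4],[1,0.5,0],[1,0.5,0],[0,0,0]], "rot": [[0,0,-1],[0,0,0],[0,0,0],[0,0,0],[0,0,0],[0,0,0],[0,0,0],[0,0,0]]}}

```text
time: 3.33
tool_pos: [0.3713, -0.4279, 0.2797]
eef_rot: [2.415, 2.009, 0.008]
contact_force: [0.8, 0.1, 0.9]
gripper_width: 0.0879
grip_force: 0.0
```

```bash
python3 - <<'E'
from h import *
st()
c=optics.capture('wrist'); cv2.imwrite('pics/w1.png',c['img']); np.savez('w1.npz',**c)
print(c['fx'],np.round(c['cam_to_world'],3).tolist())
for l in ['die_red','die_blue','die_yellow','die_green','drawer_front','glue_stick','cup_right']:
    print(l,[(np.round(d['xyz'],3).tolist(),round(d['confidence'],2)) for d in optics.mark_of(l,c)[:2]])
# colour segmentation: fit box on block pixels
P=cloud(c); hsv=cv2.cvtColor(c['img'],cv2.COLOR_BGR2HSV)
for n,lo,hi in [('red',(0,130,60),(8,255,255)),('blue',(105,120,40),(130,255,255)),('yellow',(20,120,60),(35,255,255)),('green',(45,100,40),(85,255,255))]:
    m=cv2.inRange(hsv,lo,hi)
    k,lab,s,_=cv2.connectedComponentsWithStats(m)
    for i in range(1,k):
        if s[i,4]<150: continue
        q=P[lab==i]; t=q[(q[:,2]>0.016)&(q[:,2]<.03)]
        print(n,s[i].tolist(),'zmax',q[:,2].max().round(4),'ntop',len(t), end=' ')
        if len(t)>50:
            r=cv2.minAreaRect((t[:,:2]*1000).astype(np.float32)); print(np.round(r[0],1),np.round(r[1],1),round(r[2],1),'zmed',np.median(t[:,2]).round(4))
        else: print()
E
```

```text
t 3.33 pos [ 0.3713 -0.4279  0.2797] R [[0.182, 0.983, 0.004], [0.983, -0.182, 0.003], [0.003, 0.004, -1.0]] w 0.0879 F [0.8 0.1 0.9] q [ 1.07  0.59 -0.49  1.69  0.32  0.94  0.28]
348.21004921975054 [[0.983, -0.175, -0.05, 0.386], [-0.182, -0.939, -0.291, -0.352], [0.004, 0.296, -0.955, 0.425], [0.0, 0.0, 0.0, 1.0]]
die_red [([0.433, -0.315, 0.0], 0.91)]
die_blue [([0.538, -0.34, 0.003], 0.78)]
die_yellow [([0.457, -0.408, 0.002], 0.92)]
die_green []
drawer_front [([0.456, -0.406, 0.0], 0.52)]
glue_stick [([0.369, -0.42, 0.002], 0.87)]
cup_right []
red [339, 77, 40, 33, 772] zmax 0.4248 ntop 701 [ 437.7 -316.6] [39.3 25. ] 1.0 zmed 0.0188
red [300, 191, 32, 35, 885] zmax 0.4248 ntop 0 
red [495, 294, 18, 22, 215] zmax 0.0102 ntop 0 
red [275, 343, 87, 20, 1139] zmax 0.4248 ntop 384 [ 337.4 -633.9] [  2.7 105.9] 89.8 zmed 0.0221
red [274, 398, 100, 43, 3273] zmax 0.4248 ntop 614 [ 327.  -718.5] [ 32.  116.5] 74.0 zmed 0.023
blue [429, 78, 47, 34, 845] zmax 0.4248 ntop 677 [ 538.3 -336.8] [24.8 39.7] 63.6 zmed 0.0188
blue [147, 412, 30, 39, 644] zmax 0.4248 ntop 31 
yellow [366, 153, 42, 35, 691] zmax 0.4248 ntop 619 [ 457.  -404.4] [25.1 40.1] 55.1 zmed 0.0188
yellow [76, 347, 44, 70, 1401] zmax 0.4248 ntop 0 
yellow [519, 347, 44, 70, 1399] zmax 0.4248 ntop 0 
yellow [165, 398, 110, 53, 5049] zmax 0.4248 ntop 750 [ 181.5 -696.8] [ 57.3 144. ] 84.2 zmed 0.0234
yellow [285, 432, 355, 18, 4019] zmax 0.4248 ntop 0
```

View pics/w1.png

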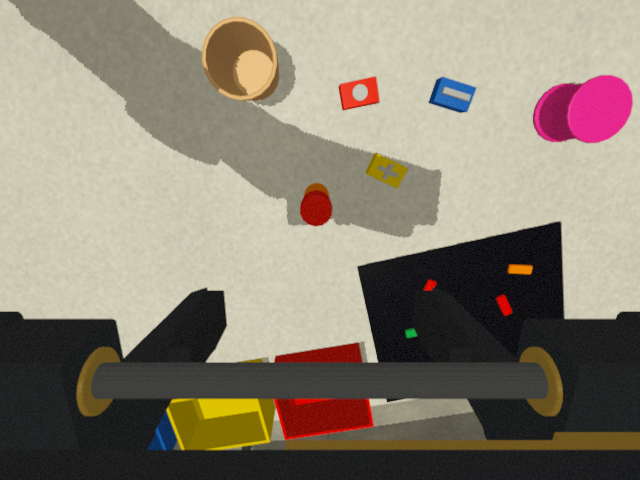

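>>> {"method": "arm_command", "body": {"travel": [[1,0.5,0.3],[1,0.5,0.3],[1,0.5,0.3],[1,0.5,0.3],[1,0.5,0.3],[1,0.5,0.3],[1,0.5,0.3],[1,0.5,0.3]], "rot": [[0,0,0],[0,0,0],[0,0,0],[0,0,0],[0,0,0],[0,0,0],[0,0,0],[0,0,0]], "fingers": 0}}

```text
time: 4.4
tool_pos: [0.5031, -0.2562, 0.2183]
eef_rot: [2.426, 1.996, -0.0]
contact_force: [0.1, -0.7, 0.1]
gripper_width: 0.0366
grip_force: 0.0
```

>>> {"method": "arm_command", "body": {"travel": [[0,0,0.95],[0,0,0.95],[0,0,0.95],[0,0,0.95],[0,0,0.95],[0,0,0.95],[0,0,0.95],[0,0,0.95]], "rot": [[0,0,0],[0,0,0],[0,0,0],[0,0,0],[0,0,0],[0,0,0],[0,0,0],[0,0,0]]}}

```text
time: 5.07
tool_pos: [0.5026, -0.2574, 0.0275]
eef_rot: [2.425, 1.996, 0.0]
contact_force: [-0.1, -0.5, 0.3]
gripper_width: 0.0006
grip_force: 0.0
```

>>> {"method": "arm_command", "body": {"travel": [[0,0,0],[0.5,0,0],[0.5,0,0],[0.5,0,0],[0.5,0,0],[0.5,0,0],[0.5,0,0],[0,0,0]], "rot": [[0,0,0],[0,0,0],[0,0,0],[0,0,0],[0,0,0],[0,0,0],[0,0,0],[0,0,0]]}}

```text
time: 5.73
tool_pos: [0.5186, -0.1805, 0.03]
eef_rot: [2.421, 2.001, 0.005]
contact_force: [-0.8, -0.3, 0.4]
gripper_width: 0.0002
grip_force: 0.0
```

```bash
python3 - <<'E'
from h import *
st()
# refine press pose from initial top/scene clouds: cover top plane (z .108) & bar & white box
for n in ('top0','scene0'):
    c=dict(np.load(n+'.npz')); P=cloud(c); P=P.reshape(-1,3)
    m=(P[:,2]>.100)&(P[:,2]<.114)&(abs(P[:,0]-.57)<.16)&(abs(P[:,1]-.06)<.17)
    q=P[m]; r=cv2.minAreaRect((q[:,:2]*1000).astype(np.float32)); print(n,m.sum(),np.median(q[:,2]),r)
E
```

```text
t 5.73 pos [ 0.5186 -0.1805  0.03  ] R [[0.188, 0.982, 0.003], [0.982, -0.188, 0.001], [0.002, 0.002, -1.0]] w 0.0002 F [-0.8 -0.3  0.4] q [ 0.37  0.93 -0.21  1.93  0.51  0.34 -0.42]
top0 5468 0.10771049622006201 ((546.1095581054688, 62.12183380126953), (240.2616729736328, 225.73622131347656), 79.1173095703125)
scene0 4274 0.10733830209038325 ((547.4907836914062, 60.30126953125), (243.2899627685547, 224.004150390625), 79.15808868408203)
```

>>> {"method": "arm_command", "body": {"travel": [[0.3,0,0],[0.3,0,0],[0.3,0,0],[0.2,0,0],[0.1,0,0],[0.1,0,0],[0,0,0],[0,0,0]], "rot": [[0,0,0],[0,0,0],[0,0,0],[0,0,0],[0,0,0],[0,0,0],[0,0,0],[0,0,0]]}}

```text
time: 6.4
tool_pos: [0.523, -0.1504, 0.0285]
eef_rot: [-2.423, -1.998, -0.0]
contact_force: [0.1, 0.3, -0.7]
gripper_width: 0.0003
grip_force: 0.0
```

>>> {"method": "arm_command", "body": {"travel": [[0.1,0,0],[0.1,0,0],[0.1,0,0],[0,0,0]], "rot": [[0,0,0],[0,0,0],[0,0,0],[0,0,0]]}}

```text
time: 6.73
tool_pos: [0.5229, -0.1497, 0.0286]
eef_rot: [2.427, 1.989, -0.012]
contact_force: [-0.9, -11.4, -1.8]
gripper_width: 0.0001
grip_force: 5.6
```

>>> {"method": "arm_command", "body": {"travel": [[-0.8,0,0],[0,0,-1],[0,0,-1],[0,0,-1],[0,0,-1],[0,0,-1],[0,0,-1],[0,0,-1]], "rot": [[0,0,0],[0,0,0],[0,0,0],[0,0,0],[0,0,0],[0,0,0],[0,0,0],[0,0,0]]}}

```text
time: 7.4
tool_pos: [0.5202, -0.1629, 0.2048]
eef_rot: [-2.424, -1.997, 0.0]
contact_force: [0.3, -0.3, -0.4]
gripper_width: 0.0003
grip_force: 0.0
```

>>> {"method": "arm_command", "body": {"travel": [[0,0,-0.5],[0,0,-0.5],[0,0,-0.5],[0,0,0],[0,0,0],[0,0,0],[0,0,0],[0,0,0]], "rot": [[0,0,-1],[0,0,-1],[0,0,-1],[0,0,-1],[0,0,-1],[0,0,-1],[0,0,-1],[0,0,-1]]}}

```text
time: 8.07
tool_pos: [0.5203, -0.163, 0.241]
eef_rot: [-1.395, -2.814, 0.0]
contact_force: [-0.3, 0.5, -0.6]
gripper_width: 0.0003
grip_force: 0.0
```

>>> {"method": "arm_command", "body": {"travel": [[0,0,0],[0,0,0],[0,0,0],[0,0,0],[0,0,0],[0,0,0],[0,0,0],[0,0,0]], "rot": [[0,0,-1],[0,0,-1],[0,0,-1],[0,0,-1],[0,0,-1],[0,0,-1],[0,0,-1],[0,0,0]], "fingers": 40}}

```text
time: 8.73
tool_pos: [0.5203, -0.1631, 0.2408]
eef_rot: [-0.298, -3.126, -0.001]
contact_force: [-0.3, 0.3, 0.2]
gripper_width: 0.04
grip_force: 0.0
```

>>> {"method": "arm_command", "body": {"travel": [[0.3,1,0],[0.3,1,0],[0.3,1,0],[0.3,1,0],[0.3,1,0],[0.3,1,0],[0.3,1,0],[0.3,1,0]], "rot": [[0,0,0],[0,0,0],[0,0,0],[0,0,0],[0,0,0],[0,0,0],[0,0,0],[0,0,0]]}}

```text
time: 9.4
tool_pos: [0.4996, 0.0458, 0.2412]
eef_rot: [-0.307, -3.126, 0.0]
contact_force: [0.8, 0.9, 0.2]
gripper_width: 0.0399
grip_force: 0.0
```

```bash
python3 - <<'E'
from h import *
st()
c=optics.capture('wrist'); cv2.imwrite('pics/w2.png',c['img']); np.savez('w2.npz',**c)
print(np.round(c['cam_to_world'],3).tolist())
for l in ['press','fastener_left_grip','fastener_right_grip','cover_bar','cover_hinge','pin_left','pin_right','drawer_front']:
    print(l,[(np.round(d['xyz'],3).tolist(),round(d['confidence'],2)) for d in optics.mark_of(l,c)[:2]])
P=cloud(c); hsv=cv2.cvtColor(c['img'],cv2.COLOR_BGR2HSV)
m=cv2.inRange(hsv,(5,130,80),(20,255,255)); k,lab,s,_=cv2.connectedComponentsWithStats(m)
for i in range(1,k):
    if s[i,4]<100: continue
    q=P[lab==i]; t=q[(q[:,2]>0.125)&(q[:,2]<.15)]
    if len(t)<30: print(s[i],len(t));continue
    r=cv2.minAreaRect((t[:,:2]*1000).astype(np.float32)); print(s[i].tolist(),len(t),np.round(r[0],1),np.round(r[1],1),round(r[2],1),np.median(t[:,2]).round(4))
E
```

```text
t 9.4 pos [0.4996 0.0458 0.2412] R [[-0.981, 0.195, -0.0], [0.195, 0.981, -0.0], [0.0, -0.0, -1.0]] w 0.0399 F [0.8 0.9 0.2] q [ 0.33  0.64 -0.84  1.91  0.62  0.88  0.55]
[[0.195, 0.936, 0.294, 0.424], [0.981, -0.186, -0.058, 0.061], [0.001, 0.299, -0.954, 0.386], [0.0, 0.0, 0.0, 1.0]]
press [([0.52, 0.149, 0.134], 0.65), ([0.565, 0.058, 0.002], 0.63)]
fastener_left_grip [([0.522, 0.148, 0.133], 0.69)]
fastener_right_grip [([0.49, -0.01, 0.13], 0.82), ([0.546, -0.031, 0.095], 0.17)]
cover_bar [([0.443, 0.079, 0.104], 0.93)]
cover_hinge [([0.648, 0.043, 0.101], 0.65)]
pin_left [([0.58, 0.149, 0.092], 0.76)]
pin_right [([0.546, -0.031, 0.098], 0.7)]
drawer_front [([0.531, -0.129, 0.028], 0.57)]
[  0  90  10  39 267] 0
[241, 211, 21, 55, 882] 705 [490.8  -5.8] [11.  35.2] 75.4 0.1384
[439, 212, 38, 54, 1147] 917 [521.5 150.2] [12.7 35.1] 66.5 0.1381
[ 607  270   33   41 1058] 0
[484 432  42  18 222] 0
[538 432  35  18 148] 0
[242 435  38  15 200] 0
[455 437  42  13 138] 0
[392 439  51  11 157] 0
```

View pics/w2.png

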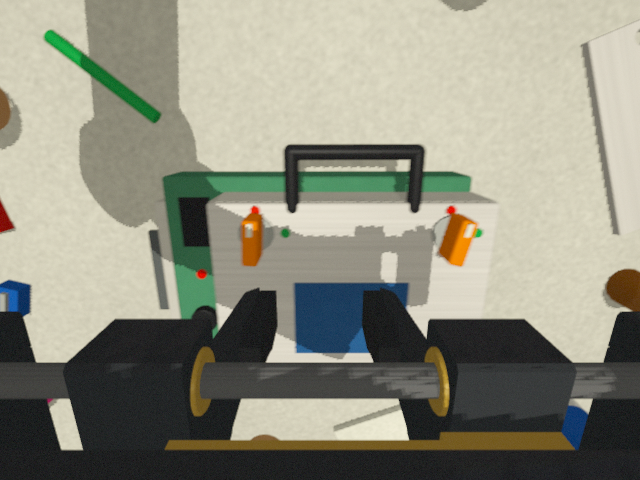

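>>> {"method": "arm_command", "body": {"travel": [[0,-1,0],[0,-1,0],[-0.05,-0.14,0.5],[0,0,1],[0,0,1],[0,0,1],[0,0,1],[0,0,0.4]], "rot": [[0,0,0.25],[0,0,0.25],[0,0,0],[0,0,0],[0,0,0],[0,0,0],[0,0,0],[0,0,0]]}}

```text
time: 10.52
tool_pos: [0.4889, -0.0094, 0.1162]
eef_rot: [-0.386, -3.114, 0.002]
contact_force: [-1.0, -0.3, -0.1]
gripper_width: 0.0403
grip_force: 0.0
```

>>> {"method": "arm_command", "body": {"travel": [[0,0,0],[0,0,0],[0,0,0],[0,0,0],[0,0,0]], "rot": [[0,0,0],[0,0,0],[0,0,0],[0,0,0],[0,0,0]], "fingers": 0, "grip_force": 20}}

```text
time: 10.93
tool_pos: [0.4913, -0.0076, 0.1199]
eef_rot: [0.384, 3.115, 0.002]
contact_force: [1.5, 1.0, 2.8]
gripper_width: 0.012
grip_force: 20.0
```

>>> {"method": "arm_command", "body": {"travel": [[0,0,0],[0,0,0],[0,0,0],[0,0,0],[0,0,0],[0,0,0],[0,0,0],[0,0,0]], "rot": [[0,0,1],[0,0,1],[0,0,1],[0,0,1],[0,0,1],[0,0,1],[0,0,1],[0,0,1]]}}

```text
time: 11.6
tool_pos: [0.4909, -0.008, 0.1199]
eef_rot: [1.624, 2.687, 0.002]
contact_force: [-0.2, -0.1, 4.1]
gripper_width: 0.0118
grip_force: 20.0
```

>>> {"method": "arm_command", "body": {"travel": [[0,0,0],[0,0,0],[0,0,0],[0,0,0],[0,0,0],[0,0,0],[0,0,0],[0,0,0]], "rot": [[0,0,1],[0,0,1],[0,0,1],[0,0,1],[0,0,1],[0,0,1],[0,0,0.8],[0,0,0]]}}

```text
time: 12.27
tool_pos: [0.4904, -0.0081, 0.1198]
eef_rot: [2.456, 1.957, 0.001]
contact_force: [-0.9, -1.5, 7.5]
gripper_width: 0.012
grip_force: 20.0
```

```bash
python3 - <<'E'
from h import *
s=st(); print(s['wrist_torque'])
E
```

```text
t 12.27 pos [ 0.4904 -0.0081  0.1198] R [[0.223, 0.975, 0.001], [0.975, -0.223, -0.001], [-0.0, 0.001, -1.0]] w 0.012 F [-0.9 -1.5  7.5] q [ 0.07  0.72 -0.24  2.07  0.42  0.39 -0.73]
[-0.1795725   0.26907664  0.35612145]
```

>>> {"method": "arm_command", "body": {"travel": [[0,0,0],[0,0,0],[0,0,0],[0,0,-1],[0,0,-1],[0,0,-0.4],[0,0,0],[0,0,0]], "rot": [[0,0,-0.3],[0,0,0],[0,0,0],[0,0,0],[0,0,0],[0,0,0],[0,0,0],[0,0,0]], "fingers": 40}}

```text
time: 12.93
tool_pos: [0.4905, -0.0083, 0.1789]
eef_rot: [2.424, 1.997, 0.001]
contact_force: [-0.3, 0.1, -0.7]
gripper_width: 0.04
grip_force: 0.0
```

>>> {"method": "arm_command", "body": {"travel": [[1,0,0],[1,0,0],[1,0,0],[1,0,0],[1,0,0],[1,0,0],[0.4,0,0],[0,0,0]], "rot": [[0,0,0],[0,0,0],[0,0,0],[0,0,0],[0,0,0],[0,0,0],[0,0,0],[0,0,0]]}}

```text
time: 13.6
tool_pos: [0.5205, 0.1519, 0.1777]
eef_rot: [-2.419, -2.002, -0.0]
contact_force: [0.1, -0.2, 0.5]
gripper_width: 0.0399
grip_force: 0.0
```

>>> {"method": "arm_command", "body": {"travel": [[0,0,0],[0,0,0],[0,0,0],[0,0,0],[0,0,0],[0,0,0],[0,0,0],[0,0,0]], "rot": [[0,0,-1],[0,0,-1],[0,0,-1],[0,0,-1],[0,0,-1],[0,0,-1],[0,0,-1],[0,0,-1]]}}

```text
time: 14.27
tool_pos: [0.5204, 0.1458, 0.1778]
eef_rot: [-1.398, -2.813, 0.005]
contact_force: [0.1, 0.1, 0.4]
gripper_width: 0.0399
grip_force: 0.0
```

>>> {"method": "arm_command", "body": {"travel": [[0,0,0],[0,0,0],[0,0,0],[0,0,0],[0,0,0],[0,0,0],[0,0,0],[0,0,0]], "rot": [[0,0,-1],[0,0,-1],[0,0,-1],[0,0,-1],[0,0,-0.9],[0,0,0],[0,0,0],[0,0,0]]}}

```text
time: 14.93
tool_pos: [0.5207, 0.1475, 0.1783]
eef_rot: [-0.649, -3.073, 0.002]
contact_force: [0.1, 0.5, 0.6]
gripper_width: 0.0399
grip_force: 0.0
```

```bash
python3 - <<'E'
from h import *
s=st(); 
E
```

```text
t 14.93 pos [0.5207 0.1475 0.1783] R [[-0.915, 0.404, -0.001], [0.404, 0.915, -0.001], [0.0, -0.001, -1.0]] w 0.0399 F [0.1 0.5 0.6] q [ 0.04  0.74 -0.69  1.86  0.66  0.78  0.15]
```

>>> {"method": "arm_command", "body": {"travel": [[0,0.05,0.8],[0,0,0.8],[0,0,0.7],[0,0,0],[0,0,0]], "rot": [[0,0,0],[0,0,0],[0,0,0],[0,0,0],[0,0,0]]}}

```text
time: 15.35
tool_pos: [0.5209, 0.1496, 0.1208]
eef_rot: [-0.644, -3.074, 0.002]
contact_force: [0.6, 0.8, -0.4]
gripper_width: 0.0402
grip_force: 0.0
```

>>> {"method": "arm_command", "body": {"travel": [[0,0,0],[0,0,0],[0,0,0],[0,0,0],[0,0,0]], "rot": [[0,0,0],[0,0,0],[0,0,0],[0,0,0],[0,0,0]], "fingers": 0}}

```text
time: 15.77
tool_pos: [0.5216, 0.1497, 0.1219]
eef_rot: [0.644, 3.074, -0.001]
contact_force: [-1.4, -0.7, 3.2]
gripper_width: 0.0118
grip_force: 20.0
```

>>> {"method": "arm_command", "body": {"travel": [[0,0,0],[0,0,0],[0,0,0],[0,0,0],[0,0,0],[0,0,0],[0,0,0],[0,0,0]], "rot": [[0,0,1],[0,0,1],[0,0,1],[0,0,1],[0,0,1],[0,0,1],[0,0,1],[0,0,1]]}}

```text
time: 16.43
tool_pos: [0.5216, 0.1497, 0.1218]
eef_rot: [1.844, 2.542, -0.0]
contact_force: [-1.1, -0.8, 3.4]
gripper_width: 0.0122
grip_force: 20.0
```

>>> {"method": "arm_command", "body": {"travel": [[0,0,0],[0,0,0],[0,0,0],[0,0,0],[0,0,0],[0,0,0],[0,0,0]], "rot": [[0,0,1],[0,0,1],[0,0,1],[0,0,1],[0,0,1],[0,0,0.3],[0,0,0]]}}

```text
time: 17.02
tool_pos: [0.5215, 0.1497, 0.1218]
eef_rot: [2.463, 1.948, -0.0]
contact_force: [-0.2, -3.2, 7.0]
gripper_width: 0.0119
grip_force: 20.0
```

```bash
python3 - <<'E'
from h import *
s=st(); print(s['wrist_torque'])
E
```

```text
t 17.02 pos [0.5215 0.1497 0.1218] R [[0.23, 0.973, 0.001], [0.973, -0.23, -0.001], [-0.001, 0.001, -1.0]] w 0.0119 F [-0.2 -3.2  7. ] q [-0.22  0.76 -0.24  1.92  0.35  0.5  -0.94]
[-0.50115049  0.12942748  0.45153566]
```

>>> {"method": "arm_command", "body": {"travel": [[0,0,0],[0,0,0],[0,0,0],[0,0,-1],[0,0,-1],[0,0,-0.4],[0,0,0],[0,0,0]], "rot": [[0,0,-0.3],[0,0,-0.1],[0,0,0],[0,0,0],[0,0,0],[0,0,0],[0,0,0],[0,0,0]], "fingers": 32}}

```text
time: 17.68
tool_pos: [0.5215, 0.15, 0.1811]
eef_rot: [2.425, 1.998, 0.001]
contact_force: [0.4, 1.0, -0.4]
gripper_width: 0.0321
grip_force: 0.0
```

>>> {"method": "arm_command", "body": {"travel": [[-0.8,-0.65,0],[-0.8,-0.65,0],[-0.8,-0.65,0],[-0.8,-0.6,0],[0,0,0],[0,0,0],[0,0,0]], "rot": [[0,0,0],[0,0,0],[0,0,0],[0,0,0],[0,0,0],[0,0,0],[0,0,0]]}}

```text
time: 18.27
tool_pos: [0.444, 0.0843, 0.1806]
eef_rot: [-2.424, -1.998, -0.0]
contact_force: [0.1, -0.4, -0.0]
gripper_width: 0.032
grip_force: 0.0
```

```bash
python3 - <<'E'
from h import *
s=st()
c=optics.capture('wrist'); cv2.imwrite('pics/w3.png',c['img'])
P=cloud(c)
q=P[(P[...,2]>.1)&(P[...,2]<.118)]
X=np.array([.9816,-.1908]);Y=np.array([.1908,.9816]);o=np.array([.5664,.0591])
a=(q[:,:2]-o)@X; b=(q[:,:2]-o)@Y
m=(a<-.1)&(a>-.15)&(abs(b)<.06); print('bar x',np.percentile(a[m],[2,50,98]),'y',np.percentile(b[m],[1,99]),m.sum())
for l in ['cover_bar','fastener_left_grip','fastener_right_grip']:
    print(l,[(np.round(d['xyz'],3).tolist(),round(d['confidence'],2)) for d in optics.mark_of(l,c)[:2]])
hsv=cv2.cvtColor(c['img'],cv2.COLOR_BGR2HSV)
m=cv2.inRange(hsv,(5,130,80),(20,255,255)); k,lab,s,_=cv2.connectedComponentsWithStats(m)
for i in range(1,k):
    if s[i,4]<100: continue
    q=P[lab==i]; t=q[(q[:,2]>0.125)&(q[:,2]<.15)]
    if len(t)<30: continue
    r=cv2.minAreaRect((t[:,:2]*1000).astype(np.float32)); print(s[i].tolist(),len(t),np.round(r[0],1),np.round(r[1],1),round(r[2],1),np.median(t[:,2]).round(4))
E
```

```text
t 18.27 pos [0.444  0.0843 0.1806] R [[0.191, 0.982, -0.0], [0.982, -0.191, 0.001], [0.001, -0.0, -1.0]] w 0.032 F [ 0.1 -0.4 -0. ] q [-0.1   0.58 -0.29  2.13  0.35  0.48 -0.86]
bar x [-0.13115232 -0.12296717 -0.10135956] y [-0.05166011  0.05706146] 3839
cover_bar [([0.445, 0.081, 0.101], 0.92)]
fastener_left_grip [([0.523, 0.15, 0.134], 0.61)]
fastener_right_grip []
[417, 94, 41, 73, 2265] 1879 [522.  149.9] [35.3 12.1] 78.7 0.1384
```

>>> {"method": "arm_command", "body": {"travel": [[0,0,1],[0,0,1],[0,0,1],[0,0,0.7],[0,0,0],[0,0,0]], "rot": [[0,0,0],[0,0,0],[0,0,0],[0,0,0],[0,0,0],[0,0,0]]}}

```text
time: 18.97
tool_pos: [0.4433, 0.0841, 0.0882]
eef_rot: [-2.423, -1.999, 0.002]
contact_force: [-0.2, -0.5, -0.5]
gripper_width: 0.032
grip_force: 0.0
```

>>> {"method": "arm_command", "body": {"travel": [[0,0,0],[0,0,0],[0,0,0],[0,0,0],[0,0,0]], "rot": [[0,0,0],[0,0,0],[0,0,0],[0,0,0],[0,0,0]], "fingers": 0, "grip_force": 25}}

```text
time: 19.38
tool_pos: [0.4424, 0.0842, 0.0896]
eef_rot: [-2.423, -1.998, 0.001]
contact_force: [-4.3, 2.2, 7.4]
gripper_width: 0.0114
grip_force: 25.0
```

>>> {"method": "arm_command", "body": {"travel": [[0,0.034,-0.611],[0,0.078,-0.607],[0,0.122,-0.6],[0,0.166,-0.589],[0,0.208,-0.576],[0,0.25,-0.559],[0,0.29,-0.539],[0,0.328,-0.517]], "rot": [[0,0,0],[0,0,0],[0,0,0],[0,0,0],[0,0,0],[0,0,0],[0,0,0],[0,0,0]]}}

```text
time: 20.05
tool_pos: [0.4762, 0.0775, 0.2042]
eef_rot: [-2.42, -1.997, 0.007]
contact_force: [-5.6, 3.7, -2.2]
gripper_width: 0.0109
grip_force: 25.0
```

>>> {"method": "arm_command", "body": {"travel": [[0,0.365,-0.491],[0,0.4,-0.464],[0,0.432,-0.433],[0,0.463,-0.401],[0,0.491,-0.366],[0,0.516,-0.329],[0,0.539,-0.291],[0,0.558,-0.251]], "rot": [[0,0,0],[0,0,0],[0,0,0],[0,0,0],[0,0,0],[0,0,0],[0,0,0],[0,0,0]]}}

```text
time: 20.72
tool_pos: [0.5681, 0.0594, 0.2819]
eef_rot: [-2.42, -1.997, 0.009]
contact_force: [-10.4, 1.0, 14.9]
gripper_width: 0.0109
grip_force: 25.0
```

>>> {"method": "arm_command", "body": {"travel": [[0,0.575,-0.209],[0,0.589,-0.167],[0,0.599,-0.123],[0,0.607,-0.079],[0,0.611,-0.035],[0,0.612,0.01],[0,0.61,0.054],[0,0.604,0.098]], "rot": [[0,0,0],[0,0,0],[0,0,0],[0,0,0],[0,0,0],[0,0,0],[0,0,0],[0,0,0]]}}

```text
time: 21.38
tool_pos: [0.6893, 0.0353, 0.2916]
eef_rot: [-2.424, -1.996, 0.003]
contact_force: [-11.2, 2.4, 18.9]
gripper_width: 0.0115
grip_force: 25.2
```

```bash
python3 - <<'E'
from h import *
s=st()
c=optics.capture('scene'); cv2.imwrite('pics/s2.png',c['img'])
for l in ['cover_bar','pin_left','pin_right','bed','drawer_front']:
    print(l,[(np.round(d['xyz'],3).tolist(),round(d['confidence'],2)) for d in optics.mark_of(l,c)[:2]])
E
```

```text
t 21.38 pos [0.6893 0.0353 0.2916] R [[0.192, 0.981, -0.002], [0.981, -0.192, 0.0], [-0.0, -0.002, -1.0]] w 0.0115 F [-11.2   2.4  18.9] q [ 0.06  0.75 -0.37  1.27  0.27  1.17 -0.52]
cover_bar [([0.688, 0.037, 0.304], 0.71), ([0.484, 0.401, -0.004], 0.57)]
pin_left [([0.58, 0.149, 0.089], 0.92)]
pin_right [([0.547, -0.027, 0.098], 0.74), ([0.432, -0.313, -0.004], 0.7)]
bed []
drawer_front [([0.531, -0.13, 0.023], 0.63)]
```

View pics/s2.png

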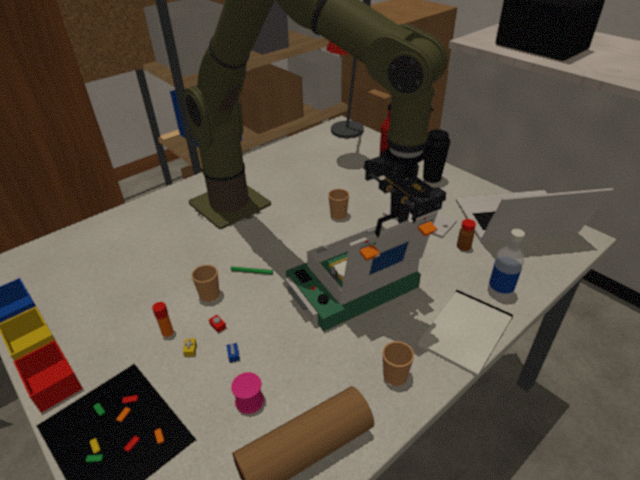

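>>> {"method": "arm_command", "body": {"travel": [[0,0,0],[0,0,0],[0,0,0],[0,0,-0.8],[0,0,-0.8],[0,0,-0.8],[0,0,0],[0,0,0]], "rot": [[0,0,0],[0,0,0],[0,0,0],[0,0,0],[0,0,0],[0,0,0],[0,0,0],[0,0,0]], "fingers": 34}}

```text
time: 22.35
tool_pos: [0.6909, 0.0358, 0.3516]
eef_rot: [2.423, 1.996, 0.004]
contact_force: [-0.1, 0.4, -0.6]
gripper_width: 0.0338
grip_force: 0.0
```

>>> {"method": "arm_command", "body": {"travel": [[0,-0.5,0],[0,-0.5,0],[0,0,0],[0,0,0],[0,0,0],[0,0,0],[0,0,0],[0,0,0]], "rot": [[0,0,1],[0,0,1],[0,0,1],[0,0,1],[0,0,1],[0,0,1],[0,0,1],[0,0,1]]}}

```text
time: 23.02
tool_pos: [0.6653, 0.0414, 0.3488]
eef_rot: [3.03, 0.831, -0.004]
contact_force: [0.2, -0.5, 0.1]
gripper_width: 0.0341
grip_force: 0.0
```

>>> {"method": "arm_command", "body": {"travel": [[0,0,0],[0,0,0],[0,0,0],[0,0,0],[0,0,0],[-0.7,1,0],[-0.7,1,0],[-0.7,1,0]], "rot": [[0,0,1],[0,0,1],[0,0,1],[0,0,1],[0,0,1],[0,0,0],[0,0,0],[0,0,0]], "fingers": 60}}

```text
time: 23.68
tool_pos: [0.6133, -0.0348, 0.3487]
eef_rot: [3.141, 0.028, -0.004]
contact_force: [0.2, -1.3, 0.3]
gripper_width: 0.06
grip_force: 0.0
```

>>> {"method": "arm_command", "body": {"travel": [[-0.7,1,0],[-0.7,1,0],[-0.7,1,0],[-0.7,1,0],[-0.7,1,0],[-0.7,1,0],[-0.7,1,0],[-0.7,1,0]], "rot": [[0,0,0],[0,0,0],[0,0,0],[0,0,0],[0,0,0],[0,0,0],[0,0,0],[0,0,0]]}}

```text
time: 24.35
tool_pos: [0.4763, -0.2376, 0.3493]
eef_rot: [-3.141, -0.026, 0.003]
contact_force: [1.3, -0.4, -0.5]
gripper_width: 0.06
grip_force: 0.0
```

>>> {"method": "arm_command", "body": {"travel": [[-0.7,1,0.5],[-0.7,1,0.5],[-0.7,1,0.5],[0,0,0.5],[0,0,0],[0,0,0]], "rot": [[0,0,0],[0,0,0],[0,0,0],[0,0,0],[0,0,0],[0,0,0]]}}

```text
time: 24.85
tool_pos: [0.4264, -0.3116, 0.2995]
eef_rot: [-3.14, -0.027, 0.003]
contact_force: [1.1, 0.8, -0.3]
gripper_width: 0.0597
grip_force: 0.0
```

```bash
cat >> h.py <<'E'
X=np.array([.9816,-.1908]);Y=np.array([.1908,.9816]);O=np.array([.5664,.0591])
def dies(c):
    P=cloud(c); hsv=cv2.cvtColor(c['img'],cv2.COLOR_BGR2HSV)
    for n,lo,hi in [('red',(0,130,60),(8,255,255)),('blue',(105,120,40),(130,255,255)),('yellow',(20,120,60),(35,255,255)),('green',(45,100,40),(85,255,255))]:
        k,lab,s,_=cv2.connectedComponentsWithStats(cv2.inRange(hsv,lo,hi))
        for i in range(1,k):
            if s[i,4]<200: continue
            q=P[lab==i]; z0=np.median(q[:,2]); t=q[(q[:,2]>z0-.004)&(q[:,2]<z0+.007)]
            if len(t)<100: continue
            r=cv2.minAreaRect((t[:,:2]*1000).astype(np.float32))
            if not(32<max(r[1])<48 and 18<min(r[1])<33): continue
            lng=r[2] if r[1][0]>r[1][1] else r[2]+90
            print(n,'c',np.round(r[0],1),'size',np.round(r[1],1),'long axis deg',round((lng+90)%180-90,1),'z',z0.round(4))
E
python3 - <<'E'
from h import *
s=st()
c=optics.capture('wrist'); cv2.imwrite('pics/w4.png',c['img']); dies(c)
for l in ['die_red','die_blue','die_yellow','glue_stick','cup_right','pin_right','cover_bar']:
    print(l,[(np.round(d['xyz'],3).tolist(),round(d['confidence'],2)) for d in optics.mark_of(l,c)[:1]])
c=optics.capture('top'); print([(np.round(d['xyz'],3).tolist(),round(d['confidence'],2)) for d in optics.mark_of('cover_bar',c)[:1]])
E
```

```text
t 24.85 pos [ 0.4264 -0.3116  0.2995] R [[1.0, 0.017, -0.002], [0.017, -1.0, 0.002], [-0.002, -0.002, -1.0]] w 0.0597 F [ 1.1  0.8 -0.3] q [ 0.56  0.48 -0.02  1.78  0.01  0.88 -1.02]
red c [ 438.3 -316.2] size [39.7 24.8] long axis deg 1.2 z 0.0187
blue c [ 538.9 -336.4] size [24.9 39. ] long axis deg -25.6 z 0.0188
yellow c [586.4  -4. ] size [29.8 40.1] long axis deg -10.8 z 0.0535
yellow c [ 457.5 -404.6] size [26.2 39.3] long axis deg -34.9 z 0.0186
die_red [([0.434, -0.319, 0.002], 0.77)]
die_blue [([0.535, -0.338, 0.001], 0.8)]
die_yellow [([0.458, -0.409, -0.002], 0.65)]
glue_stick [([0.37, -0.418, 0.002], 0.66)]
cup_right [([0.326, -0.268, 0.001], 0.93)]
pin_right [([0.546, -0.031, 0.097], 0.62)]
cover_bar []
[([0.688, 0.035, 0.306], 0.61)]
```

>>> {"method": "arm_command", "body": {"travel": [[0.21,0.09,1],[0.21,0.09,1],[0,0,1],[0,0,1],[0,0,1],[0,0,1],[0,0,1],[0,0,1]], "rot": [[0,0,0],[0,0,0],[0,0,0],[0,0,0],[0,0,0],[0,0,0],[0,0,0],[0,0,0]]}}

```text
time: 26.02
tool_pos: [0.4377, -0.3168, 0.0996]
eef_rot: [3.141, 0.027, 0.001]
contact_force: [-0.0, -0.2, -0.4]
gripper_width: 0.0599
grip_force: 0.0
```

>>> {"method": "arm_command", "body": {"travel": [[0,0,1],[0,0,1],[0,0,0.9],[0,0,0.7],[0,0,0],[0,0,0]], "rot": [[0,0,0],[0,0,0],[0,0,0],[0,0,0],[0,0,0],[0,0,0]]}}

```text
time: 26.52
tool_pos: [0.4371, -0.3165, 0.0102]
eef_rot: [-3.141, -0.027, 0.002]
contact_force: [-0.2, -0.8, 0.8]
gripper_width: 0.0603
grip_force: 0.0
```

>>> {"method": "arm_command", "body": {"travel": [[0,0,0],[0,0,0],[0,0,0],[0,0,0],[0,0,0],[0,0,0]], "rot": [[0,0,0],[0,0,0],[0,0,0],[0,0,0],[0,0,0],[0,0,0]], "fingers": 0, "grip_force": 25}}

```text
time: 27.02
tool_pos: [0.4377, -0.3169, 0.0112]
eef_rot: [3.141, 0.027, 0.001]
contact_force: [-0.6, -0.3, 4.2]
gripper_width: 0.0256
grip_force: 25.0
```

>>> {"method": "arm_command", "body": {"travel": [[0,0,-0.6],[0,0,-1],[0,0,-1],[0,0,-1],[0,0,-1],[0,0,-1],[0,0,-1],[0,0,-1]], "rot": [[0,0,0],[0,0,0],[0,0,0],[0,0,0],[0,0,0],[0,0,0],[0,0,1],[0,0,1]]}}

```text
time: 27.68
tool_pos: [0.437, -0.3164, 0.2019]
eef_rot: [-3.125, 0.31, -0.0]
contact_force: [0.4, -0.2, -0.6]
gripper_width: 0.0257
grip_force: 25.0
```

>>> {"method": "arm_command", "body": {"travel": [[0.12,-0.98,0],[0.12,-0.98,0],[0.12,-0.98,0],[0.12,-0.98,0],[0.12,-0.98,0],[0.12,-0.98,0],[0.12,-0.98,0],[0.12,-0.98,0]], "rot": [[0,0,0],[0,0,0],[0,0,0],[0,0,0],[0,0,0],[0,0,0],[0,0,0],[0,0,0]]}}

```text
time: 28.35
tool_pos: [0.4983, -0.1277, 0.2006]
eef_rot: [-3.127, 0.302, 0.001]
contact_force: [0.1, -0.3, -0.4]
gripper_width: 0.0256
grip_force: 25.0
```

>>> {"method": "arm_command", "body": {"travel": [[0.12,-0.98,0],[0.12,-0.98,0],[0.12,-0.98,0],[0.12,-0.98,0],[0.12,-0.98,0],[0.12,-0.98,0],[0.12,-0.98,0],[0.12,-0.98,0]], "rot": [[0,0,0],[0,0,0],[0,0,0],[0,0,0],[0,0,0],[0,0,0],[0,0,0],[0,0,0]]}}

```text
time: 29.02
tool_pos: [0.5593, 0.0601, 0.2005]
eef_rot: [3.127, -0.302, -0.001]
contact_force: [-0.4, -0.1, -1.2]
gripper_width: 0.0257
grip_force: 25.0
```

>>> {"method": "arm_command", "body": {"travel": [[0,0,0],[0,0,0]], "rot": [[0,0,0],[0,0,0]]}}

```text
time: 29.18
tool_pos: [0.5593, 0.0608, 0.2003]
eef_rot: [-3.127, 0.296, 0.001]
contact_force: [-0.1, -0.0, -1.0]
gripper_width: 0.0255
grip_force: 25.0
```

```bash
python3 - <<'E'
from h import *
s=st(); p=np.array(s['tool_pos']); print('press',(p[:2]-O)@X,(p[:2]-O)@Y)
c=optics.capture('wrist'); cv2.imwrite('pics/w5.png',c['img']); np.savez('w5.npz',**c)
for l in ['bed','die_red','pin_right','pin_left']:
    print(l,[(np.round(d['xyz'],3).tolist(),round(d['confidence'],2)) for d in optics.mark_of(l,c)[:1]])
E
```

```text
t 29.18 pos [0.5593 0.0608 0.2003] R [[0.982, -0.188, -0.0], [-0.188, -0.982, 0.001], [-0.001, -0.001, -1.0]] w 0.0255 F [-0.1 -0.  -1. ] q [-0.27  0.66  0.13  1.81 -0.13  0.68 -1.82]
press -0.007287658481925794 0.00030813417186826447
bed [([0.564, 0.061, 0.048], 0.59)]
die_red [([0.56, 0.059, 0.19], 0.87)]
pin_right [([0.547, -0.03, 0.097], 0.67)]
pin_left [([0.579, 0.15, 0.097], 0.8)]
```

View pics/w5.png

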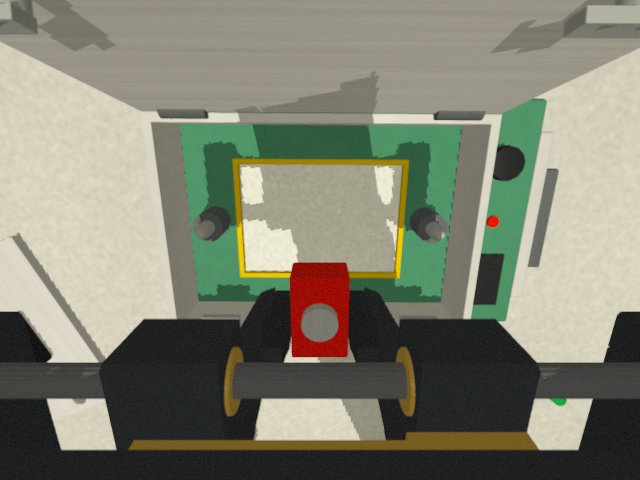

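```bash
python3 - <<'E'
from h import *
c=dict(np.load('w5.npz')); P=cloud(c); hsv=cv2.cvtColor(c['img'],cv2.COLOR_BGR2HSV)
m=cv2.inRange(hsv,(18,120,60),(35,255,255))>0; m[300:]=False
q=P[m]; q=q[(q[:,2]>.05)&(q[:,2]<.062)]; r=cv2.minAreaRect((q[:,:2]*1000).astype(np.float32)); print(r,np.median(q[:,2]),len(q))
L=P.reshape(-1,3); a=(L[:,:2]-O)@X; b=(L[:,:2]-O)@Y
for sg in (1,-1):
    k=(abs(a)<.03)&(abs(b-sg*.09)<.02)&(L[:,2]>.08)&(L[:,2]<.105)
    t=L[k]; top=t[t[:,2]>t[:,2].max()-.006]; print(sg,k.sum(),'zmax',t[:,2].max(),'tip',top.mean(0),'a',a[k].min(),a[k].max(),'b',b[k].min(),b[k].max())
E
```

```text
((565.6649780273438, 59.746116638183594), (144.85499572753906, 106.14823150634766), 79.23212432861328) 0.053675379412632396 2707
1 244 zmax 0.09662144076754708 tip [0.58400964 0.14688443 0.09338777] a -0.0052985230046456696 0.006173635672403679 b 0.08431108102754598 0.09535707087636222
-1 247 zmax 0.09637280238928536 tip [ 0.54963175 -0.02756449  0.09338604] a -0.005845414213222329 0.00542565490991181 b -0.09502040650367202 -0.08326138810077849
```

>>> {"method": "arm_command", "body": {"travel": [[0,0,0.8],[0,0,0.9],[0,0,0.9],[0,0,0.9],[0,0,0.9],[0,0,0.7],[0,0,0.4],[0,0,0]], "rot": [[0,0,0],[0,0,0],[0,0,0],[0,0,0],[0,0,0],[0,0,0],[0,0,0],[0,0,0]]}}

```text
time: 30.1
tool_pos: [0.5588, 0.0579, 0.0618]
eef_rot: [3.126, -0.304, -0.003]
contact_force: [-0.4, 0.9, -0.8]
gripper_width: 0.0258
grip_force: 25.0
```

>>> {"method": "arm_command", "body": {"travel": [[0,0,0.06],[0,0,0],[0,0,0]], "rot": [[0,0,0],[0,0,0],[0,0,0]]}}

```text
time: 30.35
tool_pos: [0.56, 0.0587, 0.0623]
eef_rot: [-3.127, 0.302, -0.002]
contact_force: [-0.8, -0.1, -0.9]
gripper_width: 0.0259
grip_force: 25.0
```

>>> {"method": "arm_command", "body": {"travel": [[0,0,0.05],[0,0,0],[0,0,0]], "rot": [[0,0,0],[0,0,0],[0,0,0]]}}

```text
time: 30.6
tool_pos: [0.5596, 0.0589, 0.0606]
eef_rot: [-3.127, 0.302, -0.001]
contact_force: [0.2, 0.8, -0.4]
gripper_width: 0.0256
grip_force: 25.0
```

```bash
python3 - <<'E'
from h import *
st()
E
```

```text
t 30.6 pos [0.5596 0.0589 0.0606] R [[0.982, -0.191, 0.0], [-0.191, -0.982, 0.0], [0.0, -0.0, -1.0]] w 0.0256 F [ 0.2  0.8 -0.4] q [-0.23  0.88  0.08  1.89 -0.16  0.38 -1.8 ]
```

>>> {"method": "arm_command", "body": {"travel": [[0,0,0],[0,0,0],[0,0,0],[0,0,-1],[0,0,-1],[0,0,-1],[0,0,-1],[0,0,-1]], "rot": [[0,0,0],[0,0,0],[0,0,0],[0,0,0],[0,0,0],[0,0,0],[0,0,0],[0,0,0]], "fingers": 44}}

```text
time: 31.27
tool_pos: [0.5592, 0.0588, 0.1865]
eef_rot: [3.127, -0.302, -0.0]
contact_force: [1.1, 0.1, -1.0]
gripper_width: 0.044
grip_force: 0.0
```

>>> {"method": "arm_command", "body": {"travel": [[0,0,-1],[0,0,-1],[0,0,0],[0,0,0],[0,0,0],[0,0,0],[0,0,0],[0,0,0]], "rot": [[0,0,-1],[0,0,-1],[0,0,-1],[0,0,-1],[0,0,-1],[0,0,-1],[0,0,-1],[0,0,-1]]}}

```text
time: 31.93
tool_pos: [0.5593, 0.0587, 0.2354]
eef_rot: [2.977, 1.004, -0.0]
contact_force: [-0.0, -0.5, -0.7]
gripper_width: 0.044
grip_force: 0.0
```

>>> {"method": "arm_command", "body": {"travel": [[0,0,0],[0,0,0],[0,0,0],[0,0,0],[0,0,0],[-0.97,0.41,0],[-0.97,0.41,0],[-0.97,0.41,0]], "rot": [[0,0,-1],[0,0,-1],[0,0,-1],[0,0,-1],[0,0,-0.5],[0,0,0],[0,0,0],[0,0,0]], "fingers": 70}}

```text
time: 32.6
tool_pos: [0.5549, -0.0207, 0.2353]
eef_rot: [2.664, 1.666, -0.0]
contact_force: [0.6, -0.0, 0.6]
gripper_width: 0.0697
grip_force: 0.0
```

>>> {"method": "arm_command", "body": {"travel": [[-0.97,0.41,0],[-0.97,0.41,0],[-0.97,0.41,0],[-0.97,0.41,0],[-0.97,0.41,0],[-0.97,0.41,0],[-0.97,0.41,0],[-0.97,0.41,0]], "rot": [[0,0,0],[0,0,0],[0,0,0],[0,0,0],[0,0,0],[0,0,0],[0,0,0],[0,0,0]]}}

```text
time: 33.27
tool_pos: [0.5432, -0.2317, 0.2353]
eef_rot: [-2.665, -1.664, 0.001]
contact_force: [-0.1, 0.2, 0.1]
gripper_width: 0.07
grip_force: 0.0
```

>>> {"method": "arm_command", "body": {"travel": [[-0.97,0.41,0],[-0.97,0.41,0],[0,0,0],[0,0,0]], "rot": [[0,0,0],[0,0,0],[0,0,0],[0,0,0]]}}

```text
time: 33.6
tool_pos: [0.54, -0.285, 0.235]
eef_rot: [2.668, 1.659, -0.002]
contact_force: [-0.0, 0.2, -0.3]
gripper_width: 0.0702
grip_force: 0.0
```

```bash
python3 - <<'E'
from h import *
s=st()
c=optics.capture('wrist'); dies(c)
for l in ['die_blue','die_yellow','glue_stick','die_red']:
    print(l,[(np.round(d['xyz'],3).tolist(),round(d['confidence'],2)) for d in optics.mark_of(l,c)[:1]])
c=optics.capture('top')
for l in ['die_blue','die_yellow','die_red']:
    print(l,[(np.round(d['xyz'],3).tolist(),round(d['confidence'],2)) for d in optics.mark_of(l,c)[:2]])
E
```

```text
t 33.6 pos [ 0.54  -0.285  0.235] R [[0.442, 0.897, -0.001], [0.897, -0.442, -0.001], [-0.001, -0.0, -1.0]] w 0.0702 F [-0.   0.2 -0.3] q [ 0.57  0.68 -0.28  1.61  0.23  0.88 -0.26]
blue c [ 539.2 -335.9] size [26.  38.6] long axis deg -26.0 z 0.0184
yellow c [ 457.5 -403.9] size [26.7 39.6] long axis deg -35.4 z 0.018
die_blue [([0.536, -0.338, 0.002], 0.9)]
die_yellow [([0.46, -0.408, -0.002], 0.92)]
glue_stick []
die_red []
die_blue [([0.666, 0.381, -0.0], 0.45)]
die_yellow []
die_red [([0.557, 0.061, 0.054], 0.74), ([0.644, 0.04, 0.099], 0.46)]
```

>>> {"method": "arm_command", "body": {"travel": [[-0.95,0.44,0.6],[-0.92,0.44,0.8],[0,0,1],[0,0,1],[0,0,1],[0,0,1],[0,0,1],[0,0,1]], "rot": [[0,0,0],[0,0,0],[0,0,0],[0,0,0],[0,0,0],[0,0,0],[0,0,0],[0,0,0]]}}

```text
time: 34.72
tool_pos: [0.5403, -0.3344, 0.0493]
eef_rot: [2.664, 1.664, 0.0]
contact_force: [-0.4, -0.4, 0.0]
gripper_width: 0.07
grip_force: 0.0
```

>>> {"method": "arm_command", "body": {"travel": [[0,0,0.9],[0,0,0.7],[0,0,0],[0,0,0]], "rot": [[0,0,0],[0,0,0],[0,0,0],[0,0,0]]}}

```text
time: 35.05
tool_pos: [0.5398, -0.3341, 0.0098]
eef_rot: [-2.663, -1.664, 0.001]
contact_force: [-0.3, -0.4, 0.5]
gripper_width: 0.0699
grip_force: 0.0
```

>>> {"method": "arm_command", "body": {"travel": [[0,0,0],[0,0,0],[0,0,0],[0,0,0],[0,0,0]], "rot": [[0,0,0],[0,0,0],[0,0,0],[0,0,0],[0,0,0]], "fingers": 0}}

```text
time: 35.47
tool_pos: [0.5404, -0.3348, 0.0112]
eef_rot: [2.664, 1.663, 0.001]
contact_force: [-0.8, 0.3, 3.9]
gripper_width: 0.0397
grip_force: 25.0
```

>>> {"method": "arm_command", "body": {"travel": [[0,0,-0.6],[0,0,-1],[0,0,-1],[0,0,-1],[0,0,-1],[0,0,-1],[0,0,-1],[0,0,-1]], "rot": [[0,0,0],[0,0,0],[0,0,0],[0,0,0],[0,0,0],[0,0,-0.8],[0,0,-0.8],[0,0,-0.9]]}}

```text
time: 36.13
tool_pos: [0.5398, -0.3345, 0.2029]
eef_rot: [2.42, 2.002, -0.001]
contact_force: [1.0, -0.7, -0.8]
gripper_width: 0.0395
grip_force: 25.0
```

>>> {"method": "arm_command", "body": {"travel": [[0.95,-0.14,0],[0.95,-0.14,0],[0.95,-0.14,0],[0.95,-0.14,0],[0.95,-0.14,0],[0.95,-0.14,0],[0.95,-0.14,0],[0.95,-0.14,0]], "rot": [[0,0,0],[0,0,0],[0,0,0],[0,0,0],[0,0,0],[0,0,0],[0,0,0],[0,0,0]]}}

```text
time: 36.8
tool_pos: [0.5488, -0.1416, 0.2015]
eef_rot: [2.424, 1.997, 0.0]
contact_force: [0.9, -0.1, -0.6]
gripper_width: 0.0397
grip_force: 25.0
```

>>> {"method": "arm_command", "body": {"travel": [[0.95,-0.14,0],[0.95,-0.14,0],[0.95,-0.14,0],[0.95,-0.14,0],[0.95,-0.14,0],[0.95,-0.14,0],[0.95,-0.14,0],[0.95,-0.14,0]], "rot": [[0,0,0],[0,0,0],[0,0,0],[0,0,0],[0,0,0],[0,0,0],[0,0,0],[0,0,0]]}}

```text
time: 37.47
tool_pos: [0.5577, 0.0502, 0.2015]
eef_rot: [2.424, 1.997, 0.001]
contact_force: [0.2, 0.2, -0.5]
gripper_width: 0.0396
grip_force: 25.0
```

>>> {"method": "arm_command", "body": {"travel": [[0.95,-0.11,0],[0.95,-0.11,0],[0,0,0],[0,0,0]], "rot": [[0,0,0],[0,0,0],[0,0,0],[0,0,0]]}}

```text
time: 37.8
tool_pos: [0.5614, 0.0985, 0.2013]
eef_rot: [2.421, 2.002, 0.002]
contact_force: [0.8, -0.6, -0.5]
gripper_width: 0.0397
grip_force: 25.0
```

```bash
python3 - <<'E'
from h import *
s=st(); p=np.array(s['tool_pos']); print('press',(p[:2]-O)@X,(p[:2]-O)@Y)
c=optics.capture('wrist'); cv2.imwrite('pics/w6.png',c['img']); dies(c)
for l in ['die_blue','die_red']:
    print(l,[(np.round(d['xyz'],3).tolist(),round(d['confidence'],2)) for d in optics.mark_of(l,c)[:1]])
E
```

```text
t 37.8 pos [0.5614 0.0985 0.2013] R [[0.188, 0.982, 0.001], [0.982, -0.188, 0.001], [0.001, 0.001, -1.0]] w 0.0397 F [ 0.8 -0.6 -0.5] q [-0.08  0.67 -0.29  1.77  0.27  0.74 -0.71]
press -0.012438619369651086 0.03768203380081518
blue c [561.9  96.2] size [26.9 40.2] long axis deg -10.5 z 0.2086
die_blue [([0.559, 0.094, 0.192], 0.7)]
die_red [([0.557, 0.06, 0.051], 0.66)]
```

View pics/w6.png

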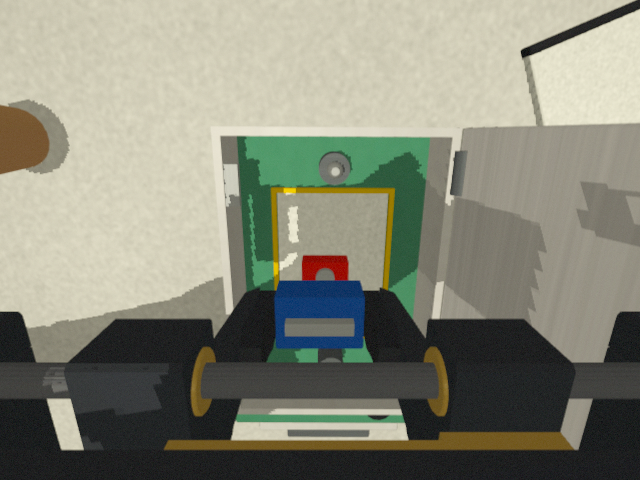

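>>> {"method": "arm_command", "body": {"travel": [[0,0,0.8],[0,0,0.9],[0,0,0.9],[0,0,0.9],[0,0,0.9],[0,0,0.7],[0,0,0.4],[0,0,0]], "rot": [[0,0,0],[0,0,0],[0,0,0],[0,0,0],[0,0,0],[0,0,0],[0,0,0],[0,0,0]]}}

```text
time: 38.62
tool_pos: [0.561, 0.0951, 0.0616]
eef_rot: [-2.426, -1.995, 0.004]
contact_force: [0.6, -0.6, -0.2]
gripper_width: 0.0396
grip_force: 25.0
```

>>> {"method": "arm_command", "body": {"travel": [[0,0,0.06],[0,0,0.04],[0,0,0],[0,0,0]], "rot": [[0,0,0],[0,0,0],[0,0,0],[0,0,0]]}}

```text
time: 38.95
tool_pos: [0.562, 0.0967, 0.0609]
eef_rot: [2.425, 1.997, 0.001]
contact_force: [-0.1, 0.1, -0.7]
gripper_width: 0.0401
grip_force: 25.0
```

>>> {"method": "arm_command", "body": {"travel": [[0,0,0],[0,0,0],[0,0,0],[0,0,-1],[0,0,-1],[0,0,-1],[0,0,-1],[0,0,-1]], "rot": [[0,0,0],[0,0,0],[0,0,0],[0,0,0],[0,0,0],[0,0,0],[0,0,0],[0,0,0]], "fingers": 48}}

```text
time: 39.62
tool_pos: [0.5613, 0.0968, 0.1866]
eef_rot: [-2.425, -1.998, 0.0]
contact_force: [-0.4, 0.1, -0.1]
gripper_width: 0.0483
grip_force: 0.0
```

>>> {"method": "arm_command", "body": {"travel": [[0,0,-1],[0,0,-1],[0,0,0],[0,0,0],[-0.98,0.43,0],[-0.98,0.43,0],[-0.98,0.43,0],[-0.98,0.43,0]], "rot": [[0,0,1],[0,0,1],[0,0,1],[0,0,1],[0,0,0],[0,0,0],[0,0,0],[0,0,0]]}}

```text
time: 40.28
tool_pos: [0.54, -0.009, 0.2355]
eef_rot: [2.786, 1.451, -0.0]
contact_force: [1.4, -0.1, -1.1]
gripper_width: 0.0481
grip_force: 0.0
```

>>> {"method": "arm_command", "body": {"travel": [[-0.98,0.43,0],[-0.98,0.43,0],[-0.98,0.43,0],[-0.98,0.43,0],[-0.98,0.43,0],[-0.98,0.43,0],[-0.98,0.43,0],[-0.98,0.43,0]], "rot": [[0,0,0],[0,0,0],[0,0,0],[0,0,0],[0,0,0],[0,0,0],[0,0,0],[0,0,0]], "fingers": 62}}

```text
time: 40.95
tool_pos: [0.4979, -0.2192, 0.2355]
eef_rot: [2.787, 1.45, 0.0]
contact_force: [-0.2, 0.7, 0.6]
gripper_width: 0.0622
grip_force: 0.0
```

>>> {"method": "arm_command", "body": {"travel": [[-0.98,0.43,0],[-0.98,0.43,0],[-0.98,0.43,0],[-0.98,0.43,0],[-0.98,0.43,0],[0,0,0],[0,0,0]], "rot": [[0,0,0],[0,0,0],[0,0,0],[0,0,0],[0,0,0],[0,0,0],[0,0,0]]}}

```text
time: 41.53
tool_pos: [0.4711, -0.3509, 0.2352]
eef_rot: [2.789, 1.445, -0.001]
contact_force: [0.1, 1.2, 0.0]
gripper_width: 0.062
grip_force: 0.0
```

```bash
python3 - <<'E'
from h import *
s=st()
c=optics.capture('wrist'); dies(c)
for l in ['die_yellow','glue_stick','die_green']:
    print(l,[(np.round(d['xyz'],3).tolist(),round(d['confidence'],2)) for d in optics.mark_of(l,c)[:1]])
c=optics.capture('scene')
for l in ['die_blue','die_red','glue_stick']:
    print(l,[(np.round(d['xyz'],3).tolist(),round(d['confidence'],2)) for d in optics.mark_of(l,c)[:2]])
E
```

```text
t 41.53 pos [ 0.4711 -0.3509  0.2352] R [[0.577, 0.817, -0.0], [0.817, -0.577, -0.001], [-0.001, -0.0, -1.0]] w 0.062 F [0.1 1.2 0. ] q [ 0.7   0.65 -0.24  1.69  0.19  0.83 -0.24]
yellow c [ 457.9 -404. ] size [25.7 39.1] long axis deg -35.4 z 0.0184
die_yellow [([0.458, -0.409, -0.002], 0.68)]
glue_stick [([0.367, -0.422, 0.0], 0.8)]
die_green []
die_blue [([0.458, -0.404, 0.001], 0.44)]
die_red []
glue_stick [([0.372, -0.418, -0.0], 0.93), ([0.72, 0.109, 0.237], 0.66)]
```

>>> {"method": "arm_command", "body": {"travel": [[-0.96,0.4,0.6],[-0.96,0.39,0.8],[0,0,1],[0,0,1],[0,0,1],[0,0,1],[0,0,1],[0,0,1]], "rot": [[0,0,0],[0,0,0],[0,0,0],[0,0,0],[0,0,0],[0,0,0],[0,0,0],[0,0,0]]}}

```text
time: 42.6
tool_pos: [0.4611, -0.3995, 0.0493]
eef_rot: [2.786, 1.451, 0.001]
contact_force: [0.3, -0.2, -0.9]
gripper_width: 0.0623
grip_force: 0.0
```

>>> {"method": "arm_command", "body": {"travel": [[0,0,0.9],[0,0,0.7],[0,0,0],[0,0,0]], "rot": [[0,0,0],[0,0,0],[0,0,0],[0,0,0]]}}

```text
time: 42.93
tool_pos: [0.4606, -0.3992, 0.0099]
eef_rot: [-2.785, -1.45, 0.001]
contact_force: [-0.1, -0.1, 1.0]
gripper_width: 0.0621
grip_force: 0.0
```

>>> {"method": "arm_command", "body": {"travel": [[0,0,0],[0,0,0],[0,0,0],[0,0,0],[0,0,0]], "rot": [[0,0,0],[0,0,0],[0,0,0],[0,0,0],[0,0,0]], "fingers": 0}}

```text
time: 43.35
tool_pos: [0.4613, -0.4003, 0.0116]
eef_rot: [2.786, 1.449, 0.001]
contact_force: [-0.8, 0.8, 6.8]
gripper_width: 0.0396
grip_force: 25.0
```

>>> {"method": "arm_command", "body": {"travel": [[0,0,-0.6],[0,0,-1],[0,0,-1],[0,0,-1],[0,0,-1],[0,0,-1],[0,0,-1],[0,0,-1]], "rot": [[0,0,0],[0,0,0],[0,0,0],[0,0,0],[0,0,-1],[0,0,-1],[0,0,-1],[0,0,-1]]}}

```text
time: 44.02
tool_pos: [0.4603, -0.3997, 0.2018]
eef_rot: [2.419, 2.004, -0.001]
contact_force: [-0.9, 0.4, -0.7]
gripper_width: 0.0397
grip_force: 25.0
```

>>> {"method": "arm_command", "body": {"travel": [[0.98,0,0],[0.98,0,0],[0.98,0,0],[0.98,0,0],[0.98,0,0],[0.98,0,0],[0.98,0,0],[0.98,0,0]], "rot": [[0,0,0],[0,0,0],[0,0,0],[0,0,0],[0,0,0],[0,0,0],[0,0,0],[0,0,0]]}}

```text
time: 44.68
tool_pos: [0.4981, -0.2063, 0.2005]
eef_rot: [2.425, 1.997, -0.0]
contact_force: [0.0, 0.7, -0.2]
gripper_width: 0.0391
grip_force: 25.0
```

>>> {"method": "arm_command", "body": {"travel": [[0.98,0,0],[0.98,0,0],[0.98,0,0],[0.98,0,0],[0.98,0,0],[0.98,0,0],[0.98,0,0],[0.98,0,0]], "rot": [[0,0,0],[0,0,0],[0,0,0],[0,0,0],[0,0,0],[0,0,0],[0,0,0],[0,0,0]]}}

```text
time: 45.35
tool_pos: [0.5357, -0.0139, 0.2005]
eef_rot: [2.425, 1.997, -0.0]
contact_force: [-0.6, -1.0, 0.0]
gripper_width: 0.0397
grip_force: 25.0
```

>>> {"method": "arm_command", "body": {"travel": [[0.96,0.14,0],[0.96,0,0],[0,0,0],[0,0,0]], "rot": [[0,0,0],[0,0,0],[0,0,0],[0,0,0]]}}

```text
time: 45.68
tool_pos: [0.5483, 0.0331, 0.2005]
eef_rot: [-2.421, -2.001, -0.001]
contact_force: [0.1, -0.8, -0.2]
gripper_width: 0.0394
grip_force: 25.0
```

```bash
python3 - <<'E'
from h import *
s=st(); p=np.array(s['tool_pos']); print('press',(p[:2]-O)@X,(p[:2]-O)@Y)
c=optics.capture('wrist'); cv2.imwrite('pics/w7.png',c['img']); dies(c)
for l in ['die_yellow','die_blue','die_red']:
    print(l,[(np.round(d['xyz'],3).tolist(),round(d['confidence'],2)) for d in optics.mark_of(l,c)[:1]])
E
```

```text
t 45.68 pos [0.5483 0.0331 0.2005] R [[0.188, 0.982, 0.0], [0.982, -0.188, 0.001], [0.001, 0.0, -1.0]] w 0.0394 F [ 0.1 -0.8 -0.2] q [ 0.03  0.65 -0.29  1.83  0.28  0.7  -0.61]
press -0.012763829320106621 -0.028994517635479992
red c [559.8  60.1] size [25.8 39.7] long axis deg -11.3 z 0.0688
blue c [562.4  94.1] size [24.8 39.1] long axis deg -11.0 z 0.0688
yellow c [548.1  26.8] size [27.2 40. ] long axis deg -11.4 z 0.2073
die_yellow [([0.548, 0.026, 0.189], 0.88)]
die_blue [([0.563, 0.093, 0.05], 0.91)]
die_red [([0.554, 0.057, 0.052], 0.81)]
```

View pics/w7.png

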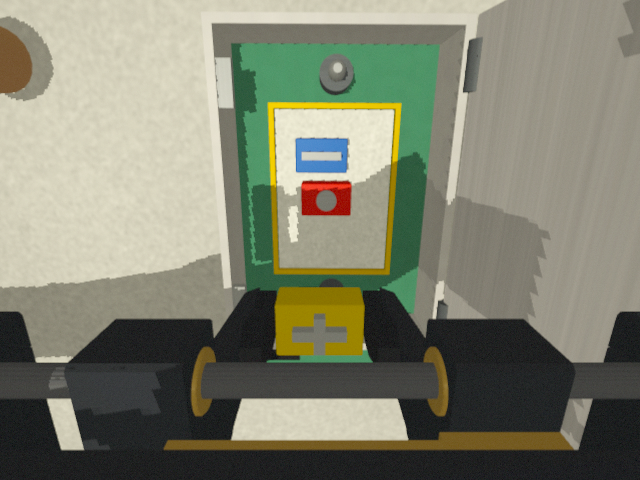

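>>> {"method": "arm_command", "body": {"travel": [[0,0,0.8],[0,0,0.9],[0,0,0.9],[0,0,0.9],[0,0,0.9],[0,0,0.7],[0,0,0.4],[0,0,0]], "rot": [[0,0,0],[0,0,0],[0,0,0],[0,0,0],[0,0,0],[0,0,0],[0,0,0],[0,0,0]]}}

```text
time: 46.55
tool_pos: [0.5476, 0.0302, 0.0615]
eef_rot: [-2.426, -1.996, 0.004]
contact_force: [0.1, -0.0, -0.4]
gripper_width: 0.0399
grip_force: 25.0
```

>>> {"method": "arm_command", "body": {"travel": [[0,0,0.06],[0,0,0],[0,0,0],[0,0,0]], "rot": [[0,0,0],[0,0,0],[0,0,0],[0,0,0]]}}

```text
time: 46.88
tool_pos: [0.5487, 0.0313, 0.0619]
eef_rot: [2.425, 1.997, 0.001]
contact_force: [0.2, 0.1, -0.8]
gripper_width: 0.0393
grip_force: 25.0
```

>>> {"method": "arm_command", "body": {"travel": [[0,0,0.04],[0,0,0],[0,0,0],[0,0,0],[0,0,-1],[0,0,-1],[0,0,-1],[0,0,-1]], "rot": [[0,0,0],[0,0,0],[0,0,0],[0,0,0],[0,0,0],[0,0,0],[0,0,0],[0,0,0]], "fingers": 48}}

```text
time: 47.55
tool_pos: [0.5481, 0.0314, 0.1614]
eef_rot: [-2.424, -1.998, 0.001]
contact_force: [0.7, -1.2, -0.0]
gripper_width: 0.0481
grip_force: 0.0
```

>>> {"method": "arm_command", "body": {"travel": [[0,0,-1],[0,0,-1],[0.94,-0.4,-1],[0.94,-0.4,-1],[0.94,-0.4,-1],[0.94,-0.4,0],[0.94,-0.4,0],[0.94,-0.4,0]], "rot": [[0,0,0],[0,0,0],[0,0,0],[0,0,0],[0,0,0],[0,0,0],[0,0,0],[0,0,0]]}}

```text
time: 48.22
tool_pos: [0.5161, 0.1824, 0.286]
eef_rot: [2.424, 1.997, 0.002]
contact_force: [0.8, 0.7, -0.7]
gripper_width: 0.0476
grip_force: 0.0
```

>>> {"method": "arm_command", "body": {"travel": [[0.94,-0.4,0],[0.94,-0.4,0],[0.94,-0.4,0],[0.94,-0.4,0],[0.94,-0.4,0],[0.94,-0.4,0],[0,0,0],[0,0,0]], "rot": [[0,0,0],[0,0,0],[0,0,0],[0,0,0],[0,0,0],[0,0,0],[0,0,0],[0,0,0]], "fingers": 86}}

```text
time: 48.88
tool_pos: [0.4835, 0.3327, 0.2852]
eef_rot: [-2.421, -2.001, 0.0]
contact_force: [0.3, -0.6, -0.3]
gripper_width: 0.0864
grip_force: 0.0
```

```bash
python3 - <<'E'
from h import *
s=st()
c=optics.capture('wrist'); cv2.imwrite('pics/w8.png',c['img'])
for l in ['top_plate','bead_jar','cup_near']:
    print(l,[(np.round(d['xyz'],3).tolist(),round(d['confidence'],2)) for d in optics.mark_of(l,c)[:1]])
P=cloud(c).reshape(-1,3); near=(np.hypot(P[:,0]-.484,P[:,1]-.399)<.15)
for lo,hi in((.006,.014),(.036,.048)):
    q=P[near&(P[:,2]>lo)&(P[:,2]<hi)]; r=cv2.minAreaRect((q[:,:2]*1000).astype(np.float32)); print(len(q),np.round(r[0],1),np.round(r[1],1),r[2],np.median(q[:,2]))
c=optics.capture('top'); dies(c)
for l in ['die_yellow','die_blue','die_red','cover_bar']:
    print(l,[(np.round(d['xyz'],3).tolist(),round(d['confidence'],2)) for d in optics.mark_of(l,c)[:1]])
E
```

```text
t 48.88 pos [0.4835 0.3327 0.2852] R [[0.188, 0.982, -0.001], [0.982, -0.188, 0.0], [0.0, -0.001, -1.0]] w 0.0864 F [ 0.3 -0.6 -0.3] q [-0.49  0.59 -0.32  1.62  0.21  0.96 -1.07]
top_plate [([0.487, 0.396, -0.002], 0.65)]
bead_jar [([0.665, 0.386, -0.001], 0.69)]
cup_near [([0.296, 0.223, -0.004], 0.95)]
15148 [486.8 436.6] [227.4 171.7] 11.339027404785156 0.008765706150880431
837 [485.4 399.8] [60.2 16. ] 11.251152992248535 0.04047236030655571
die_yellow [([0.564, 0.062, 0.048], 0.37)]
die_blue [([0.558, 0.095, 0.047], 0.74)]
die_red [([0.556, 0.06, 0.053], 0.54)]
cover_bar [([0.686, 0.036, 0.309], 0.65)]
```

View pics/w8.png

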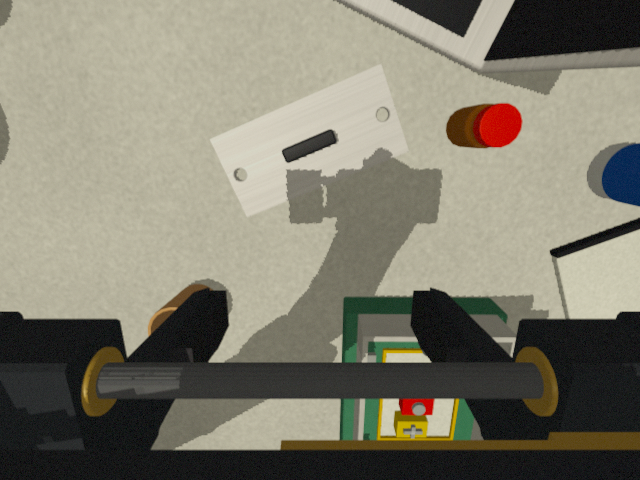

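>>> {"method": "arm_command", "body": {"travel": [[0,0,0],[0,0,0],[0,0,0],[0,0,0],[0.87,0.2,0.7],[0.87,0.2,1],[0.88,0.2,1],[0,0,1]], "rot": [[0,0,-1],[0,0,-1],[0,0,-1],[0,0,-0.67],[0,0,0],[0,0,0],[0,0,0],[0,0,0]]}}

```text
time: 50.0
tool_pos: [0.4856, 0.4042, 0.1923]
eef_rot: [-1.991, -2.425, -0.008]
contact_force: [-0.3, 0.5, -0.8]
gripper_width: 0.0857
grip_force: 0.0
```

>>> {"method": "arm_command", "body": {"travel": [[0,0,1],[0,0,1],[0,0,1],[0,0,1],[0,0,1],[0,0,0],[0,0,0]], "rot": [[0,0,0],[0,0,0],[0,0,0],[0,0,0],[0,0,0],[0,0,0],[0,0,0]]}}

```text
time: 50.58
tool_pos: [0.4863, 0.3976, 0.067]
eef_rot: [-1.998, -2.424, 0.004]
contact_force: [-0.1, 0.6, -0.0]
gripper_width: 0.0863
grip_force: 0.0
```

```bash
python3 - <<'E'
from h import *
s=st(); a=R.from_rotvec(s['eef_rot']).as_matrix()[:,0]; print('a',np.degrees(np.arctan2(a[1],a[0])))
c=optics.capture('wrist'); cv2.imwrite('pics/w9.png',c['img'])
P=cloud(c).reshape(-1,3); near=(np.hypot(P[:,0]-.485,P[:,1]-.399)<.05)
q=P[near&(P[:,2]>.036)&(P[:,2]<.046)]; r=cv2.minAreaRect((q[:,:2]*1000).astype(np.float32)); print(len(q),np.round(r[0],1),np.round(r[1],1),r[2])
E
```

```text
t 50.58 pos [0.4863 0.3976 0.067 ] R [[-0.191, 0.982, -0.002], [0.982, 0.191, -0.002], [-0.002, -0.002, -1.0]] w 0.0863 F [-0.1  0.6 -0. ] q [-0.59  0.93 -0.3   1.67  0.43  0.61 -0.95]
a 100.98850751715166
3132 [485.  400.1] [60.  15.9] 10.980733871459961
```

>>> {"method": "arm_command", "body": {"travel": [[0.1,-0.03,0.6],[0,0,0.6],[0,0,0.5],[0,0,0.3],[0,0,0],[0,0,0]], "rot": [[0,0,0],[0,0,0],[0,0,0],[0,0,0],[0,0,0],[0,0,0]]}}

```text
time: 51.13
tool_pos: [0.4859, 0.4008, 0.0183]
eef_rot: [1.999, 2.424, 0.001]
contact_force: [-0.1, -1.0, -0.2]
gripper_width: 0.0861
grip_force: 0.0
```

>>> {"method": "arm_command", "body": {"travel": [[0,0,0],[0,0,0],[0,0,0],[0,0,0],[0,0,0],[0,0,0]], "rot": [[0,0,0],[0,0,0],[0,0,0],[0,0,0],[0,0,0],[0,0,0]], "fingers": 0, "grip_force": 50}}

```text
time: 51.63
tool_pos: [0.4846, 0.4006, 0.0182]
eef_rot: [-1.998, -2.424, 0.002]
contact_force: [-3.1, -0.2, 6.6]
gripper_width: 0.0596
grip_force: 50.0
```

>>> {"method": "arm_command", "body": {"travel": [[0,0,-0.3],[0,0,-0.6],[0,0,-0.8],[0,0,-0.8],[0,0,-0.8],[0,0,-0.8],[0,0,-0.8],[0,0,-0.8]], "rot": [[0,0,0],[0,0,0],[0,0,0],[0,0,0],[0,0,0],[0,0,0],[0,0,0],[0,0,0]]}}

```text
time: 52.3
tool_pos: [0.4855, 0.3996, 0.1605]
eef_rot: [1.998, 2.423, -0.003]
contact_force: [0.6, 0.6, -6.4]
gripper_width: 0.0596
grip_force: 50.0
```

```bash
python3 - <<'E'
from h import *
s=st(); print(s['grip_force'])
E
```

```text
t 52.3 pos [0.4855 0.3996 0.1605] R [[-0.19, 0.982, -0.001], [0.982, 0.19, -0.002], [-0.002, -0.001, -1.0]] w 0.0596 F [ 0.6  0.6 -6.4] q [-0.56  0.81 -0.36  1.62  0.37  0.79 -0.9 ]
49.993758872151375
```

>>> {"method": "arm_command", "body": {"travel": [[0,0,-0.6],[0,0,-0.6],[0,0,-0.6],[0,0,-0.6],[0,0,-0.6],[0,0,0],[0,0,0],[0,0,0]], "rot": [[0,0,-0.7],[0,0,-0.8],[0,0,-0.8],[0,0,-0.8],[0,0,-0.8],[0,0,-0.8],[0,0,-0.8],[0,0,-0.8]]}}

```text
time: 52.97
tool_pos: [0.4858, 0.3994, 0.2348]
eef_rot: [1.1, 2.942, -0.003]
contact_force: [0.3, 0.4, -6.4]
gripper_width: 0.0599
grip_force: 50.0
```

>>> {"method": "arm_command", "body": {"travel": [[0,0,0],[0,0,0],[0,0,0],[0,0,0],[0,0,0],[0,0,0],[0,0,0],[0,0,0]], "rot": [[0,0,-0.8],[0,0,-0.8],[0,0,-0.8],[0,0,-0.8],[0,0,-0.8],[0,0,-0.6],[0,0,-0.4],[0,0,0]]}}

```text
time: 53.63
tool_pos: [0.4858, 0.3993, 0.2342]
eef_rot: [-0.306, -3.126, 0.004]
contact_force: [0.8, -0.4, -6.1]
gripper_width: 0.0597
grip_force: 50.0
```

>>> {"method": "arm_command", "body": {"travel": [[-0.36,-0.8,0],[-0.36,-0.8,0],[-0.36,-0.8,0],[-0.36,-0.8,0],[-0.36,-0.8,0],[-0.36,-0.8,0],[-0.36,-0.8,0],[-0.36,-0.8,0]], "rot": [[0,0,0],[0,0,0],[0,0,0],[0,0,0],[0,0,0],[0,0,0],[0,0,0],[0,0,0]]}}

```text
time: 54.3
tool_pos: [0.5252, 0.2278, 0.2349]
eef_rot: [-0.31, -3.126, 0.002]
contact_force: [0.9, 0.1, -6.7]
gripper_width: 0.0593
grip_force: 50.0
```

```bash
python3 - <<'E'
from h import *
s=st(); a=R.from_rotvec(s['eef_rot']).as_matrix()[:,0]; print('a',np.degrees(np.arctan2(a[1],a[0]))); p=np.array(s['tool_pos'])
d=O-p[:2]; print('remaining units tool x,y', -(d@X)/.025, (d@Y)/.025)
c=optics.capture('scene')
for l in ['die_yellow','die_blue','die_red','cover_bar','pin_left','pin_right']:
    print(l,[(np.round(d['xyz'],3).tolist(),round(d['confidence'],2)) for d in optics.mark_of(l,c)[:1]])
cv2.imwrite('pics/s3.png',c['img'])
E
```

```text
t 54.3 pos [0.5252 0.2278 0.2349] R [[-0.981, 0.196, -0.0], [0.196, 0.981, -0.001], [0.0, -0.001, -1.0]] w 0.0593 F [ 0.9  0.1 -6.7] q [-0.06  0.71 -0.76  1.71  0.58  0.95  0.33]
a 168.67631706064117
remaining units tool x,y -2.904627882311207 -6.3086865084611
die_yellow [([0.546, 0.024, 0.053], 0.46)]
die_blue []
die_red []
cover_bar [([0.69, 0.033, 0.304], 0.74)]
pin_left [([0.58, 0.146, 0.091], 0.74)]
pin_right [([0.548, -0.03, 0.099], 0.74)]
```

>>> {"method": "arm_command", "body": {"travel": [[-0.36,-0.79,0],[-0.36,-0.79,0],[-0.36,-0.79,0],[-0.36,-0.79,0],[-0.36,-0.79,0],[-0.36,-0.79,0],[-0.36,-0.79,0],[-0.36,-0.79,0]], "rot": [[0,0,0],[0,0,0],[0,0,0],[0,0,0],[0,0,0],[0,0,0],[0,0,0],[0,0,0]]}}

```text
time: 55.32
tool_pos: [0.5651, 0.061, 0.2354]
eef_rot: [0.304, 3.127, 0.001]
contact_force: [-0.6, 0.6, -7.0]
gripper_width: 0.0595
grip_force: 50.0
```

>>> {"method": "arm_command", "body": {"travel": [[0,0,0],[0,0,0.7],[0,0,0.7],[0,0,0.7],[0,0,0.7],[0,0,0.6],[0,0,0],[0,0,0]], "rot": [[0,0,0],[0,0,0],[0,0,0],[0,0,0],[0,0,0],[0,0,0],[0,0,0],[0,0,0]]}}

```text
time: 55.98
tool_pos: [0.5646, 0.0618, 0.1501]
eef_rot: [-0.305, -3.126, -0.0]
contact_force: [0.5, 0.0, -6.3]
gripper_width: 0.0594
grip_force: 50.0
```

```bash
cat > plate.py <<'E'
from h import *
s=st(); a=R.from_rotvec(s['eef_rot']).as_matrix()[:,0]; print('a',np.degrees(np.arctan2(a[1],a[0]))); p=np.array(s['tool_pos'])
d=O-p[:2]; print('TCP press mm',-1e3*(d@X),-1e3*(d@Y))
c=optics.capture('wrist'); cv2.imwrite('pics/w10.png',c['img']); np.savez('w10.npz',**c)
C=cloud(c); zt=p[2]-.0182+.010
L=C.reshape(-1,3); aa=(L[:,:2]-O)@X; bb=(L[:,:2]-O)@Y
k=(abs(aa)<.07)&(abs(bb)<.13)&(abs(L[:,2]-zt)<.006)
q=L[k]; A=np.c_[q[:,:2]-O,np.ones(len(q))]; f,*_=np.linalg.lstsq(A,q[:,2],rcond=None); print('n',k.sum(),'plane slope',f,'expected zt',zt)
r=cv2.minAreaRect((q[:,:2]*1000).astype(np.float32)); cc=np.array(r[0])/1e3-O
print('rect',np.round(r[1],1),r[2],'centre press mm',1e3*cc@X,1e3*cc@Y,'x range',np.percentile(aa[k],[.2,99.8]),'y',np.percentile(bb[k],[.2,99.8]))
for sg in (1,-1):
    w=np.zeros((480,640),bool).ravel(); 
    w=(abs(aa)<.02)&(abs(bb-sg*.09)<.013)&k
    # hole rim: pixels lying near plate plane bounding hole -> use image contour of non-plate blob
M=k.reshape(480,640).astype(np.uint8)
cnt,h=cv2.findContours(M,cv2.RETR_CCOMP,cv2.CHAIN_APPROX_NONE)
for ct,hh in zip(cnt,h[0]):
    if hh[3]>=0 and cv2.contourArea(ct)>40:
        uv=ct[:,0,:].astype(float)
        ray=np.c_[(uv[:,0]-c['cx'])/c['fx'],(uv[:,1]-c['cy'])/c['fy'],np.ones(len(uv))]@c['cam_to_world'][:3,:3].T; o=c['cam_to_world'][:3,3]
        W=o+ray*((zt-o[2])/ray[:,2])[:,None]; e=W[:,:2]-O; x=e@X*1e3;y=e@Y*1e3
        print('hole',uv.mean(0),'x',x.min().round(1),x.max().round(1),'y',y.min().round(1),y.max().round(1))
E
python3 plate.py
```

```text
t 55.98 pos [0.5646 0.0618 0.1501] R [[-0.981, 0.193, -0.001], [0.193, 0.981, 0.0], [0.001, -0.0, -1.0]] w 0.0594 F [ 0.5  0.  -6.3] q [ 0.2   0.82 -0.69  1.81  0.72  0.79  0.51]
a 168.86433489670358
TCP press mm -2.2303907272256622 2.2907059839401227
n 48466 plane slope [0.00230303 0.0025086  0.14072374] expected zt 0.1418612464274457
rect [211.6  85.5] 79.11578369140625 centre press mm -7.740383222351063 2.675558442993171 x range [-0.05037001  0.0338272 ] y [-0.1018933   0.10740113]
hole [138.51219512 300.29268293] x -9.0 5.0 y -91.9 -78.1
hole [501.32142857 298.96428571] x -9.0 4.4 y 83.9 97.2
```

View pics/w10.png

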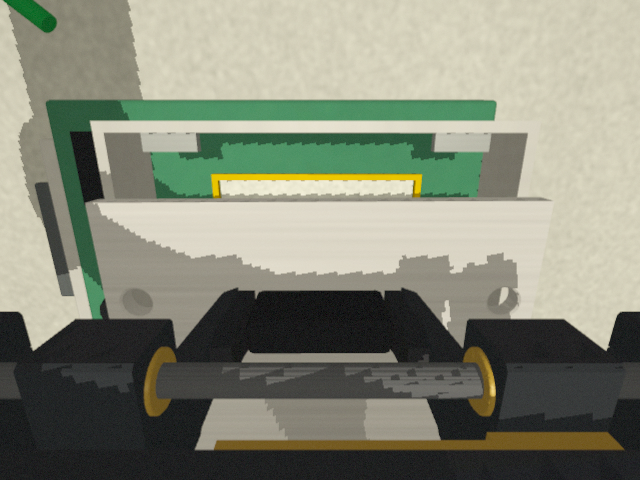

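>>> {"method": "arm_command", "body": {"travel": [[-0.02,-0.08,0],[0,0,0.4],[0,0,0.4],[0,0,0.4],[0,0,0.3],[0,0,0],[0,0,0]], "rot": [[0,0,0],[0,0,0],[0,0,0],[0,0,0],[0,0,0],[0,0,0],[0,0,0]]}}

```text
time: 56.62
tool_pos: [0.5646, 0.0586, 0.112]
eef_rot: [-0.306, -3.125, 0.001]
contact_force: [0.2, 1.3, -6.1]
gripper_width: 0.0595
grip_force: 50.0
```

```bash
cat > f.py <<'E'
from h import *
s=st(); F=np.array(s['contact_force']); T=np.array(s['wrist_torque']); p=np.array(s['tool_pos'])
print('F press X,Y,Z',F[:2]@X,F[:2]@Y,F[2],'T',T[:2]@X,T[:2]@Y,T[2],'TCP press mm',1e3*(p[:2]-O)@X,1e3*(p[:2]-O)@Y)
E
python3 f.py
```

```text
t 56.62 pos [0.5646 0.0586 0.112 ] R [[-0.981, 0.194, -0.002], [0.194, 0.981, -0.0], [0.001, -0.001, -1.0]] w 0.0595 F [ 0.2  1.3 -6.1] q [ 0.18  0.87 -0.65  1.83  0.78  0.72  0.47]
F press X,Y,Z -0.08241265428208883 1.2932012307804839 -6.1227184399465395 T 0.08371685191535938 -0.1839126686614748 0.011654106186210208 TCP press mm -1.6745964344617967 -0.7866740965580908
```

>>> {"method": "arm_command", "body": {"travel": [[0,0,0.08],[0,0,0.08],[0,0,0.08],[0,0,0],[0,0,0]], "rot": [[0,0,0],[0,0,0],[0,0,0],[0,0,0],[0,0,0]]}}

```text
time: 57.03
tool_pos: [0.5648, 0.059, 0.1068]
eef_rot: [-0.307, -3.126, -0.001]
contact_force: [-0.7, 0.4, -7.4]
gripper_width: 0.0597
grip_force: 50.0
```

```bash
python3 f.py
```

```text
t 57.03 pos [0.5648 0.059  0.1068] R [[-0.981, 0.194, -0.0], [0.194, 0.981, 0.0], [0.001, 0.0, -1.0]] w 0.0597 F [-0.7  0.4 -7.4] q [ 0.18  0.88 -0.64  1.83  0.79  0.71  0.46]
F press X,Y,Z -0.7736991463816398 0.22775638533394665 -7.447641559527133 T 0.28471418461979 0.17036518988179253 -0.0612051772490614 TCP press mm -1.5618902026475545 -0.41240199742016864
```

>>> {"method": "arm_command", "body": {"travel": [[0,0,0.1],[0,0,0.1],[0,0,0.1],[0,0,0.1],[0,0,0],[0,0,0]], "rot": [[0,0,0],[0,0,0],[0,0,0],[0,0,0],[0,0,0],[0,0,0]]}}

```text
time: 57.53
tool_pos: [0.5648, 0.059, 0.0964]
eef_rot: [-0.306, -3.126, -0.001]
contact_force: [-2.9, 1.6, -8.6]
gripper_width: 0.0595
grip_force: 50.0
```

```bash
python3 f.py
```

```text
t 57.53 pos [0.5648 0.059  0.0964] R [[-0.981, 0.194, -0.001], [0.194, 0.981, 0.0], [0.001, 0.0, -1.0]] w 0.0595 F [-2.9  1.6 -8.6] q [ 0.17  0.89 -0.63  1.84  0.8   0.69  0.44]
F press X,Y,Z -3.171431866691546 1.0005359917890315 -8.579971707749817 T 0.5616297285467999 0.4411072837837 -0.22457943039730455 TCP press mm -1.585590414292511 -0.4428401107031344
```

>>> {"method": "arm_command", "body": {"travel": [[0.03,0,0],[0,0,0.05],[0,0,0.04],[0,0,0],[0,0,0]], "rot": [[0,0,0],[0,0,0],[0,0,0],[0,0,0],[0,0,0]]}}

```text
time: 57.95
tool_pos: [0.5646, 0.0589, 0.0952]
eef_rot: [0.307, 3.126, -0.0]
contact_force: [-2.6, 2.6, 1.3]
gripper_width: 0.0597
grip_force: 50.0
```

```bash
python3 f.py
```

```text
t 57.95 pos [0.5646 0.0589 0.0952] R [[-0.981, 0.194, 0.001], [0.194, 0.981, -0.0], [-0.001, -0.0, -1.0]] w 0.0597 F [-2.6  2.6  1.3] q [ 0.17  0.89 -0.62  1.84  0.81  0.68  0.44]
F press X,Y,Z -3.052431595654175 2.104969269692382 1.3176304803517385 T -0.25198112751570767 0.5261582363371552 -0.30586174414429196 TCP press mm -1.7018201393231795 -0.5834803267750327
```

>>> {"method": "arm_command", "body": {"travel": [[0,0,0.03],[0,0,0],[0,0,0]], "rot": [[0,0,0],[0,0,0],[0,0,0]]}}

```text
time: 58.2
tool_pos: [0.5646, 0.0589, 0.0952]
eef_rot: [0.307, 3.125, -0.001]
contact_force: [-4.3, 1.3, 7.3]
gripper_width: 0.0593
grip_force: 50.0
```

>>> {"method": "arm_command", "body": {"travel": [[0,0,0],[0,0,0],[0,0,0],[0,0,0]], "rot": [[0,0,0],[0,0,0],[0,0,0],[0,0,0]], "fingers": 74}}

```text
time: 58.53
tool_pos: [0.5651, 0.0585, 0.094]
eef_rot: [0.307, 3.125, 0.0]
contact_force: [-0.4, -0.2, 1.0]
gripper_width: 0.0739
grip_force: 0.0
```

>>> {"method": "arm_command", "body": {"travel": [[0,0,-0.4],[0,0,-0.8],[0,0,-1],[0,0,-1],[0,0,-1],[0,0,-1],[0,0,-1],[0,0,-1]], "rot": [[0,0,0],[0,0,0],[0,0,0],[0,0,0],[0,0,0],[0,0,0],[0,0,0],[0,0,0]]}}

```text
time: 59.2
tool_pos: [0.5642, 0.0589, 0.2758]
eef_rot: [0.306, 3.126, 0.0]
contact_force: [0.8, 0.8, 0.4]
gripper_width: 0.0739
grip_force: 0.0
```

>>> {"method": "arm_command", "body": {"travel": [[1,0,-0.2],[1,0,-0.2],[1,0,0],[1,0,0],[0,0,0],[0,0,0]], "rot": [[0,0,0],[0,0,0],[0,0,0],[0,0,0],[0,0,0],[0,0,0]]}}

```text
time: 59.7
tool_pos: [0.4656, 0.0784, 0.2847]
eef_rot: [0.304, 3.126, -0.001]
contact_force: [0.6, 0.8, -0.2]
gripper_width: 0.0742
grip_force: 0.0
```

```bash
python3 - <<'E'
from h import *
st()
for n in ('scene','top'):
    c=optics.capture(n)
    if n=='scene': cv2.imwrite('pics/s4.png',cv2.resize(c['img'][180:400,180:480],None,fx=2.6,fy=2.6))
    for l in ['top_plate','drawer_front','cover_bar','glue_stick','cup_near','cup_right','ribbon_spool','bead_jar']:
        print(l,[(np.round(d['xyz'],3).tolist(),round(d['confidence'],2)) for d in optics.mark_of(l,c)[:1]])
    L=cloud(c).reshape(-1,3); a=(L[:,:2]-O)@X; b=(L[:,:2]-O)@Y
    k=(abs(a)<.045)&(abs(a)>.015)&(abs(b)<.1)&(L[:,2]<.11)&(L[:,2]>.07)
    if k.sum()>50:
        f=np.linalg.lstsq(np.c_[a[k],b[k],np.ones(k.sum())],L[k,2],rcond=None)[0]; print(n,'plate top plane slopes,z',np.round(f,4),k.sum())
E
```

```text
t 59.7 pos [0.4656 0.0784 0.2847] R [[-0.981, 0.193, 0.001], [0.193, 0.981, -0.001], [-0.001, -0.001, -1.0]] w 0.0742 F [ 0.6  0.8 -0.2] q [ 0.29  0.53 -0.86  1.93  0.51  0.91  0.55]
top_plate []
drawer_front [([0.529, -0.129, 0.024], 0.75)]
cover_bar [([0.687, 0.035, 0.307], 0.84)]
glue_stick [([0.37, -0.417, -0.001], 0.62)]
cup_near [([0.296, 0.226, 0.004], 0.68)]
cup_right [([0.332, -0.275, 0.002], 0.94)]
ribbon_spool [([0.66, -0.379, -0.001], 0.95)]
bead_jar [([0.661, 0.382, -0.004], 0.89)]
scene plate top plane slopes,z [-0.0003  0.0019  0.0862] 275
top_plate []
drawer_front []
cover_bar [([0.686, 0.036, 0.308], 0.88)]
glue_stick [([0.373, -0.42, -0.001], 0.61)]
cup_near [([0.295, 0.223, -0.002], 0.6)]
cup_right [([0.325, -0.273, -0.0], 0.54)]
ribbon_spool [([0.663, -0.38, 0.0], 0.59)]
bead_jar [([0.663, 0.381, 0.001], 0.89)]
```

View pics/s4.png

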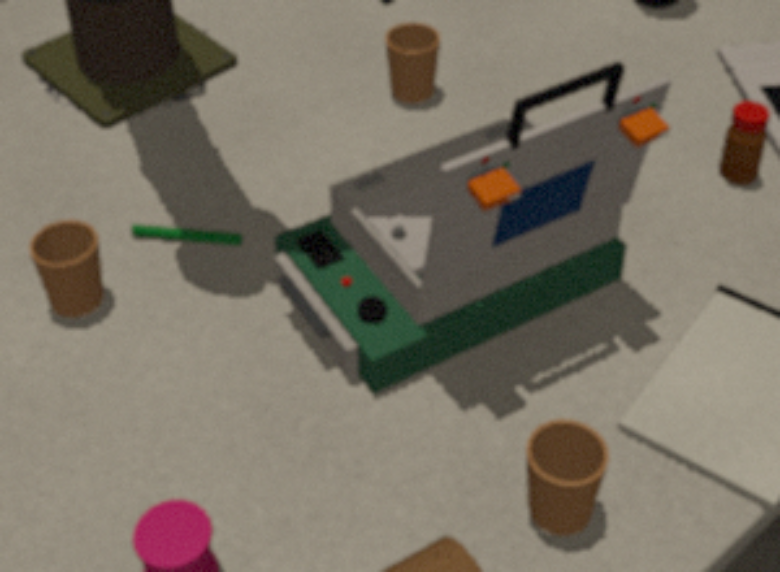

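```bash
python3 -c "
from h import *
print(robot.sign_off())"
```

```text
the job is handed in; nothing more can be done
None
```

The job is handed in, with no verdict returned: both fasteners are unlocked, the cover stays open, the red, blue and yellow dies lie shape side up in the well (no green die was seen), the top plate rests level and fully down on the pins, the drawer is home, and the two cups, spool, glue stick and jar are where they stood.

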